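Sweep pendulum discs through the gate into the slot

TASK

Using the fingertips only, sweep the three round brass discs along the top of the pine sorting block and through the narrow gate in its steel fence, one at a time, so that each drops into the slot behind the gate. Push them only: do not lift or carry anything, and leave the hex nut, the pinecone weights, the brass weight shell and the screwdriver where they are. Finish with the hand clear of everything.

Things in the scene. Friction and masses are not known exactly. Their poses are not given: they have to be found in the camera images.
- block: Pine sorting block fixed to the table, flat top 55 mm above the table. Origin on the table; its +x points through the gate (away from the robot, some yaw), +y to the left. It spans x = -130 to 120 mm, y = -210 to 210 mm. A steel fence, 12 mm thick (x = 24 to 36 mm), 18 mm high, stands across the whole top, with one gate at y = 0. The top before the fence is flat, without rims.
- gate (a point): Middle of the gate, level with the block's top, at block x = 30 mm, y = 0; axes as the block. 48 mm wide between round posts 12 mm thick, 18 mm high. No floor in the gate: the slot begins at the fence's near face, so a disc tips in once its centre passes block x = 24 mm; a finger need not enter the gate.
- slot (a point): Centre of the slot's floor, 45 mm below the block's top. The slot is open above and has upright walls: 76 mm long (block x = 24 to 100 mm) and 60 mm wide (y = -30 to 30 mm). It has room for all three discs.
- disc_left_center (a point): Centre (half-way up) of the left of three equal round brass discs, 36 mm in diameter, 10 mm thick, about 85 g, lying flat and loose on the block's top in front of the fence, off to that side of the gate's line.
- disc_mid_center (a point): Centre (half-way up) of the middle of three equal round brass discs, 36 mm in diameter, 10 mm thick, about 85 g, lying flat and loose on the block's top in front of the fence, about in line with the gate.
- disc_right_center (a point): Centre (half-way up) of the right of three equal round brass discs, 36 mm in diameter, 10 mm thick, about 85 g, lying flat and loose on the block's top in front of the fence, off to that side of the gate's line.
- nut: Steel hex nut, 32 mm across the flats, 14 mm high, lying on the block's top near its left (+y) edge, in front of the fence; origin under its centre. Bystander: leave it.
- cone_1: Black iron pinecone weight, 95 mm long plus a wire eye, 38 mm thick, lying along the block's y on its top behind the fence, left of the slot; origin under its middle. Bystander.
- cone_2: The same, right of the slot. Bystander.
- cone_3: Black iron pinecone weight standing on the table to the right of the block, 38 mm thick, 107 mm high; origin under its centre. Bystander.
- cone_4: The same, standing on the table to the left of the block. Bystander.
- shell: Brass weight shell, a closed cylinder 44 mm in diameter and 110 mm high, standing on the table to the right of the block; origin under its centre. Bystander.
- screwdriver: Screwdriver lying on the table to the left of the block. Bystander.
There are look-alikes about, which are no part of the job. What is shaped like the part that bears disc_left_center but green is not meant.

How it is judged:
By the outcome, as a careful person would: the job done as asked, in the order asked, and still so for the second after the job is handed in, with the robot touching nothing.
It also fails if it takes over 58 s, if anything falls off the work surface, if the arm or the gripper's body presses on something with over 40 N, if the wrist force passes 120 N, or if a joint passes its speed limit or range.

ROBOT

A 6-joint arm with a two-finger parallel gripper is mounted at the origin on the work surface. World frame = base frame: x ahead of the robot, y to its left, z up, the work surface at z = 0. Lengths are in mm, angles in rad, forces in N, time in s.
With the tool pointing down it reaches from about 350 to 875 mm from the base axis. Payload 4.2 kg.
Tool frame: the origin (TCP) lies midway between the tips of the shut fingers; the grasp point (between the pads) lies 19 mm behind it; z points along the fingers, y is the direction in which the jaws open and shut (so a half turn about z gives the same grasp; the last joint's range is limited). The gripper opens to 85 mm and grips with 20 to 120 N. Pads are 22 mm wide; open, the fingers measure 114 mm over their backs; the gripper's body (76 mm by 85 mm) begins 54 mm behind the grasp point. The pads swing forward as they close: fully open they stand 13 mm farther back than shut.
Start: joints at [-0.947, 0.385, 0.008, 0, -1.194, -0.259], TCP at [222.991, -583.845, 231.312] pointing down, gripper open.
Joint ranges: [-3.14, 3.14], [-1.21, 2.06], [-1.07, 1.41], [-3.16, 2.05], [-2.99, -0.16], [-3.1, 3.1]. Speed limits (rad/s): [2.79, 2.79, 3.14, 3.14, 3.14, 3.14].

INTERFACE

Orientations are given as a unit quaternion [x, y, z, w].
In Python, from bench import arm, eyes, nets gives the robot as it stands.
- The arm moves only by the tool jog_arm, never from a script. Its argument "rows" is a list of rows, each a list of 3 entries, a list of its own where there are three numbers: the shift along the tool's x, y, z in cm, then the turn, a rotation vector about the tool's x, y, z in degrees, then the finger opening in cm, from 0 to 8.54. In form: [[[x, y, z], [ax, ay, az], jaw], ...]. A call has 1 to 10 rows; each row shifts and turns the commanded pose from where the row before left it, along the tool's axes as they then stand; what a row does not reach is not made up. A row lasts 1/8 s, in which the tool goes at most 62.5 mm and 10.7 degrees, less where a joint would pass 70% of its speed; a pose out of reach is approached as far as the arm can. A call with a gripper value outside its range is refused whole. The fingers move at their own pace and stop on an object; the grip force is fixed at half the most. Time passes only in rows, so rows that do not move let the fingers close. It gives the time, the measured TCP pose, the force and the opening at its end, in the units of the state.
- arm.read_state(): the state, without advancing time (a new reading comes with each control period).
- eyes.get_image(name): name is "scene" or "side" or "wrist"; returns the picture (384x512x3 uint8, red, green, blue); there is no depth.
- eyes.camera_model(name): a dict with "K" (3x3 intrinsics, pixels), "k1" (the pictures are not rectified: a ray, as slopes to the right and down, at radius r is drawn at 1 + k1 r^2 times it, then the intrinsics apply), "rvec" (rotation vector, rad) and "tvec" (3), from world to camera coordinates, as OpenCV has them. Camera axes: x right, y down, z forward; pixel columns grow to the right and rows downward; lengths in mm; the calibration is good to about 2 mm. A picture is of the moment at which its call begins: read the wrist's pose just before it. camera_model takes no time and is no camera call; for the wrist camera it gives the pose at the moment of the call.
- arm.job_done(): hands the job in, once; it reports no verdict.
Trained networks look in the newest picture that a camera, given by its name, has taken for a name from the list of things; names that differ only in an ending like _2 or _b are one class to them, and where a whole thing is asked for, a point or a joint stands for the part that bears it (a point fixed in the world has none). Each returns a list of dicts, best first, with "conf" (0 to 1); they miss things now and then, are a little off and sometimes report something else, mostly with a low value. They report only what shows in the picture. A call takes as long as a camera call. They do not tell look-alikes from the thing itself.
- nets.boxes_of(camera, name): "position" ([column, row] as shares, 0 to 1, of the picture: columns of its width, rows of its height, amid what is visible of it).
The state is a dict: "clock": time; "joints": joint angles; "joint_vel": joint speeds; "joint_efforts": joint torques, N m; "position": TCP position; "ee_rot": TCP orientation; "contact_force": force on the tool from outside, world axes, zero at the start; "wrist_torque": the same for the moment, N m; "gripper_width": finger opening in mm.
Only numpy, scipy, OpenCV 4.12 (cv2) and the standard library are available. Lean on these libraries where they do the work, as an engineer would, in place of code of your own. Each camera call takes 0.05 s, during which the arm holds its last target.

## Working session

There is one attempt and no reset: what is moved stays moved. The work goes in short steps, Python scripts to look and compute and a tool call to move; the robot and the scene stay as the last step left them, time stands still between calls to the robot, and variables do not carry over. Pictures are saved under pics/ and viewed, and the job is handed in when it is done.

Besides the shell and the picture viewer there is one more tool, called after ">>>" by a JSON object that holds its "op" and its "data". jog_arm: Moves the arm, as the interface text tells. Its arguments: {"type":"object","properties":{"rows":{"type":"array","items":{"type":"array"}}},"required":["rows"]}

```bash
ls; mkdir -p pics; python3 - <<'E'
from bench import arm, eyes, nets
import cv2
s=arm.read_state(); print(s)
for n in ["scene","side"]:
    im=eyes.get_image(n); cv2.imwrite(f"pics/{n}0.png",cv2.resize(im[...,::-1],(800,600),interpolation=cv2.INTER_CUBIC))
    m=eyes.camera_model(n); print(n,m)
E
```

```text
pics
{'clock': 0.0, 'joints': array([-9.47421797e-01,  3.85551995e-01,  6.61193862e-03, -4.80468602e-04,
       -1.19400903e+00, -2.58604676e-01]), 'joint_vel': array([ 0.0008149 ,  0.00053589,  0.0002377 , -0.0018265 ,  0.0006385 ,
        0.00011622]), 'joint_efforts': array([ 9.12378687e-05, -3.92287982e+01,  1.88399899e+01,  4.18608516e+00,
       -4.69904422e-03,  2.21000498e-07]), 'position': array([ 222.76171474, -583.32098502,  230.2216597 ]), 'ee_rot': array([-1.81288186e-01,  9.83429400e-01,  1.06870851e-03, -2.57510968e-04]), 'contact_force': array([-0.16985426, -0.05683361,  0.82062202]), 'wrist_torque': array([ 0.02160523, -0.00298059, -0.02409068]), 'gripper_width': 85.37909266834946}
scene {'K': array([[384.22859941,   0.        , 251.82590605],
       [  0.        , 384.22859941, 188.56102945],
       [  0.        ,   0.        ,   1.        ]]), 'k1': -0.022184899225822494, 'rvec': array([ 2.29908309,  1.07388897, -0.33892472]), 'tvec': array([-335.98023524, -300.4449062 , 1515.35702123])}
side {'K': array([[392.55637738,   0.        , 258.20284115],
       [  0.        , 392.55637738, 185.26359712],
       [  0.        ,   0.        ,   1.        ]]), 'k1': 0.006812875464697624, 'rvec': array([ 0.67268744, -2.66338924,  1.07445744]), 'tvec': array([ 487.99612718,  224.585644  , 1034.50233971])}
```

View pics/scene0.png

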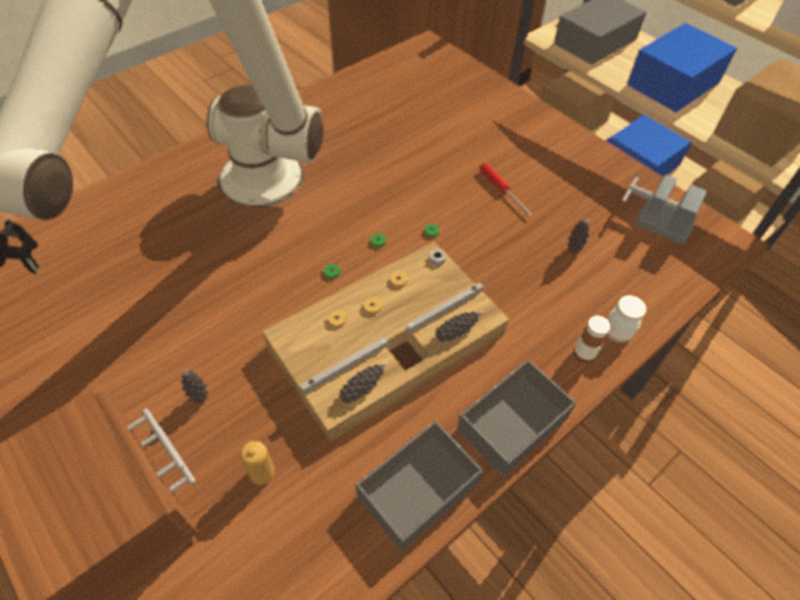

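View pics/side0.png

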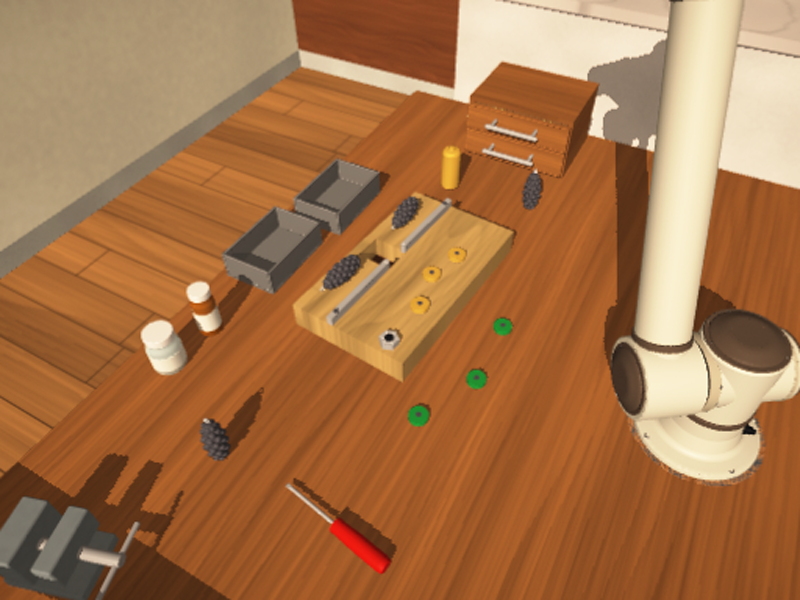

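The scene picture shows the brass discs on the block at (337,318), (372,306) and (398,279), the green look-alikes on the table at (332,271), (378,240) and (431,230), and the gate around (395,338). I'll enlarge both views.

```bash
python3 - <<'E'
from bench import arm, eyes, nets
import cv2
for n,(x0,y0,x1,y1) in {"scene":(160,145,340,285),"side":(180,115,340,245)}.items():
    im=eyes.get_image(n); c=im[y0:y1,x0:x1,::-1]; f=800/(x1-x0) if (x1-x0)*600>(y1-y0)*800 else 600/(y1-y0)
    f=min(f,4.4);print(n,f); c=cv2.resize(c,None,fx=f,fy=f,interpolation=cv2.INTER_CUBIC); cv2.imwrite(f"pics/{n}1.png",c); print(c.shape)
    for o in ["disc_mid_center","nut","cone_1","shell"]:
        print(n,o,[(round(d["position"][0]*512,1),round(d["position"][1]*384,1),round(d["conf"],2)) for d in nets.boxes_of(n,o)])
print(arm.read_state()["clock"])
E
```

```text
scene 4.285714285714286
(600, 771, 3)
scene disc_mid_center []
scene nut [(276.5, 166.7, 0.5)]
scene cone_1 [(233.9, 244.1, 0.87), (288.0, 208.7, 0.78), (124.6, 248.4, 0.61), (369.7, 153.9, 0.57)]
scene shell [(162.1, 296.6, 0.87)]
side 4.4
(572, 704, 3)
side disc_mid_center [(277.1, 174.6, 0.46)]
side nut [(250.8, 216.2, 0.48)]
side cone_1 [(218.9, 177.7, 0.75), (135.6, 281.8, 0.75), (259.4, 133.6, 0.6), (340.3, 121.3, 0.57)]
side shell [(287.6, 105.1, 0.84)]
0.6
```

View pics/scene1.png

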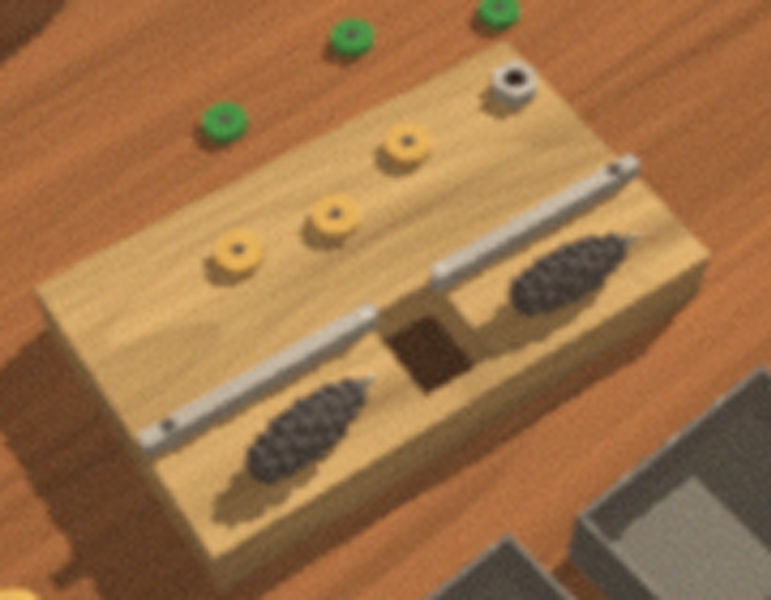

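View pics/side1.png

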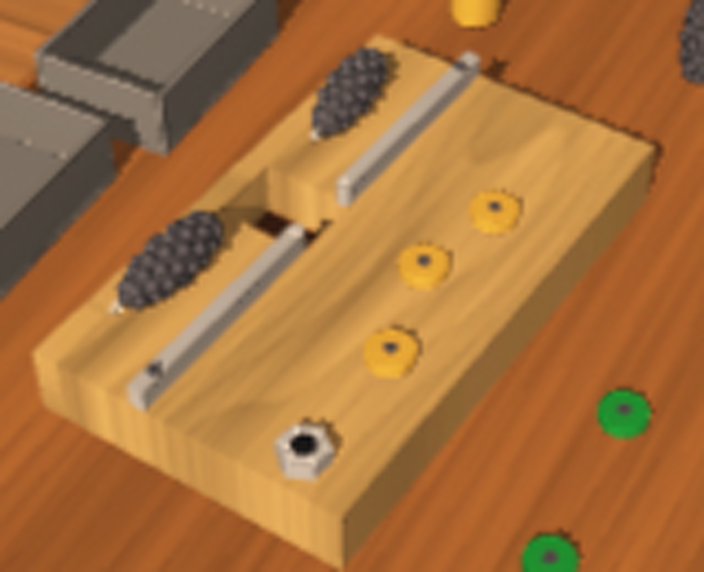

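Both crops show three brass discs on the block, which are the ones meant. The green ones are on the table. Next I'll fit the block pose from the corners and triangulate the discs.

```bash
cat > h.py <<'E'
import numpy as np, cv2
from bench import arm, eyes, nets
from scipy.optimize import least_squares
def toplane(cm,px,z):
    K,k1=cm["K"],cm["k1"]; R=cv2.Rodrigues(np.array(cm["rvec"]))[0]; t=np.array(cm["tvec"])
    u=cv2.undistortPoints(np.array([[px]],float),K,np.array([k1,0,0,0.]))[0,0]
    d=R.T@np.array([u[0],u[1],1]); c=-R.T@t
    return c+d*(z-c[2])/d[2]
def proj(cm,P):
    return cv2.projectPoints(np.atleast_2d(np.array(P,float)),np.array(cm["rvec"]),np.array(cm["tvec"]),cm["K"],np.array([cm["k1"],0,0,0.]))[0][:,0]
E
cat > fit.py <<'E'
from h import *
off={"scene":(160,145,4.2857),"side":(180,115,4.4)}
f=lambda n,p:((p[0]+.5)/off[n][2]-.5+off[n][0],(p[1]+.5)/off[n][2]-.5+off[n][1])
C={"scene":{(-130,210):(505,42),(-130,-210):(38,290),(120,210):(710,252),(120,-210):(218,558)},
"side":{(-130,-210):(655,152),(-130,210):(343,517),(120,210):(35,355),(120,-210):(380,38)}}
D={"scene":{"R":(237,250),"M":(335,213),"L":(407,142)},"side":{"R":(495,208),"M":(425,262),"L":(390,350)}}
pts={n:[(b,toplane(eyes.camera_model(n),f(n,p),55)[:2]) for b,p in C[n].items()] for n in C}
def res(q,ns):
    c,s=np.cos(q[2]),np.sin(q[2])
    return np.concatenate([np.array([[c,-s],[s,c]])@b+q[:2]-w for n in ns for b,w in pts[n]])
for ns in (["scene"],["side"],["scene","side"]):
    r=least_squares(res,[600,0,0],args=(ns,)); print(ns,r.x,r.fun.round(1))
q=r.x; c,s=np.cos(q[2]),np.sin(q[2]); R=np.array([[c,-s],[s,c]])
for k in "LMR":
    for n in D:
        w=toplane(eyes.camera_model(n),f(n,D[n][k]),65)[:2]; print(k,n,w.round(1),(R.T@(w-q[:2])).round(1))
for n,nm,px in [("scene","nut",(515,78)),("side","nut",(303,443))]:
    w=toplane(eyes.camera_model(n),f(n,px),69)[:2];print(nm,w,(R.T@(w-q[:2])).round(1))
for n,px in [("scene",(371,312)),("scene",(438,275)),("side",(347,185)),("side",(298,232))]:
    w=toplane(eyes.camera_model(n),f(n,px),73)[:2];print("gate post",n,(R.T@(w-q[:2])).round(1))
E
python3 fit.py
```

```text
['scene'] [ 5.84421271e+02 -6.71798198e+01 -9.11903010e-02] [-1.5  1.3 -1.6 -1.2  1.8  0.8  1.3 -0.9]
['side'] [ 5.78371555e+02 -6.04189008e+01 -1.01161546e-01] [-1.  -3.8 -1.3  4.6  1.5  0.6  0.8 -1.4]
['scene', 'side'] [ 5.81396481e+02 -6.37993067e+01 -9.61639517e-02] [-3.4  5.2 -5.6  2.9 -0.3  3.5 -2.9  2.   3.  -7.9  0.6  0.6  3.5 -2.
  4.9 -4.3]
L scene [508.9  20.9] [-80.3  77.4]
L side [506.3  28.2] [-83.6  84.4]
M scene [525.5 -62.4] [-55.7  -3.9]
M side [523.3 -57. ] [-58.5   1.2]
R scene [ 506.1 -137.1] [-67.9 -80.2]
R side [ 503.9 -130. ] [-70.7 -73.3]
nut [516.57365557 124.2586744 ] [-82.6 181. ]
nut [516.0395745  127.47780127] [-83.4 184.1]
gate post scene [ 33.8 -32.9]
gate post scene [34.9 23.5]
gate post side [ 26.3 -27.8]
gate post side [27.3 32. ]
```

```bash
cat >> h.py <<'E'
from scipy.spatial.transform import Rotation as Ro
def rows(targets,state=None,step=40.,astep=8.):
    """targets: list of (xyz mm, toolx yaw deg, jaw cm); prints rows in tool axes"""
    s=state or arm.read_state(); p=np.array(s["position"]); R=Ro.from_quat(s["ee_rot"]); out=[]
    for xyz,yaw,jaw in targets:
        a=np.deg2rad(yaw); Rt=Ro.from_matrix(np.array([[np.cos(a),np.sin(a),0],[np.sin(a),-np.cos(a),0],[0,0,-1.]]))
        xyz=np.array(xyz,float); rv=(R.inv()*Rt).as_rotvec()
        n=max(1,int(np.ceil(max(np.linalg.norm(xyz-p)/step,np.rad2deg(np.linalg.norm(rv))/astep))))
        p0,R0=p.copy(),R
        for i in range(n):
            d=(p0+(xyz-p0)*(i+1)/n)-p; sh=np.round(R.inv().apply(d)/10,2); t=np.round(np.rad2deg(rv/n),1)
            out.append([sh.tolist(),t.tolist(),jaw]); p=p+R.apply(sh*10); R=R*Ro.from_rotvec(np.deg2rad(t))
    for i in range(0,len(out),10): print(str(out[i:i+10]).replace(" ",""))
def st():
    s=arm.read_state(); R=Ro.from_quat(s["ee_rot"]).as_matrix()
    print("t",round(s["clock"],2),"p",s["position"].round(1),"yaw",np.rad2deg(np.arctan2(R[1,0],R[0,0])).round(1),"F",s["contact_force"].round(1),"w",round(s["gripper_width"],1),"j",s["joints"].round(2)); return s
E
python3 - <<'E'
from h import *
s=st(); m=eyes.camera_model("wrist"); print(m); R=cv2.Rodrigues(m["rvec"])[0]; c=-R.T@m["tvec"]
T=Ro.from_quat(s["ee_rot"]); print("cam in tool",T.inv().apply(c-s["position"]),"axes",T.inv().apply(R))
rows([((430,-80,290),-95.5,2.4)],step=55)
E
```

```text
t 0.6 p [ 223.  -583.8  231.3] yaw -159.1 F [-0.2 -0.1  1. ] w 85.6 j [-0.95  0.38  0.01 -0.   -1.19 -0.26]
{'K': array([[316.32841757,   0.        , 254.45298594],
       [  0.        , 316.32841757, 187.13143255],
       [  0.        ,   0.        ,   1.        ]]), 'k1': 0.00710350004041377, 'rvec': array([-1.67861781, -2.43510025, -0.35416489]), 'tvec': array([625.59709146, -37.82291708, 379.88768777])}
cam in tool [  72.46937433   -0.76801711 -143.28596051] axes [[-9.96924285e-04  9.99999354e-01 -5.46306119e-04]
 [-9.58693875e-01 -1.11113599e-03 -2.84437724e-01]
 [-2.84438147e-01  2.40177456e-04  9.58694364e-01]]
[[[-3.73,3.97,-0.59],[0.0,0.0,-6.4],2.4],[[-4.15,3.53,-0.58],[0.0,0.0,-6.4],2.4],[[-4.52,3.04,-0.59],[0.0,0.0,-6.4],2.4],[[-4.83,2.52,-0.59],[0.0,0.0,-6.4],2.4],[[-5.08,1.97,-0.58],[0.0,0.0,-6.4],2.4],[[-5.26,1.38,-0.59],[0.0,0.0,-6.4],2.4],[[-5.39,0.8,-0.59],[0.0,0.0,-6.4],2.4],[[-5.45,0.18,-0.58],[0.0,0.0,-6.4],2.4],[[-5.43,-0.42,-0.59],[0.0,0.0,-6.4],2.4],[[-5.35,-1.02,-0.59],[0.0,0.0,-6.4],2.4]]
```

>>> {"op": "jog_arm", "data": {"rows": [[[-3.7,4.0,-0.6],[0,0,-6.4],2.4],[[-4.1,3.5,-0.6],[0,0,-6.4],2.4],[[-4.5,3.0,-0.6],[0,0,-6.4],2.4],[[-4.8,2.5,-0.6],[0,0,-6.4],2.4],[[-5.0,2.0,-0.6],[0,0,-6.4],2.4],[[-5.0,1.4,-0.6],[0,0,-6.4],2.4],[[-5.0,0.8,-0.6],[0,0,-6.4],2.4],[[-5.0,0.2,-0.6],[0,0,-6.4],2.4],[[-5.0,-0.4,-0.6],[0,0,-6.4],2.4],[[-5.0,-1.0,-0.6],[0,0,-6.4],2.4]]}}

```text
clock: 1.85
position: [420.6, -96.6, 292.0]
ee_rot: [-0.676, 0.737, -0.0, 0.0]
contact_force: [0.9, -1.1, -0.1]
gripper_width: 23.7
```

>>> {"op": "jog_arm", "data": {"rows": [[[0,0,0],[0,0,0],2.4],[[0,0,0],[0,0,0],2.4]]}}

```text
clock: 2.1
position: [420.0, -98.2, 291.2]
ee_rot: [-0.675, 0.738, 0.0, -0.0]
contact_force: [-0.8, -0.5, 0.0]
gripper_width: 24.1
```

```bash
python3 - <<'E'
from h import *
s=st(); m=eyes.camera_model("wrist"); im=eyes.get_image("wrist"); np.savez("w1.npz",**m)
cv2.imwrite("pics/w1raw.png",im[...,::-1]); cv2.imwrite("pics/w1.png",cv2.resize(im[...,::-1],(800,600),interpolation=cv2.INTER_CUBIC))
for o in ["disc_mid_center","nut"]:
    print(o,[(round(d["position"][0]*512,1),round(d["position"][1]*384,1),round(d["conf"],2)) for d in nets.boxes_of("wrist",o)])
E
```

```text
t 2.1 p [420.  -98.2 291.2] yaw -95.1 F [-0.8 -0.5  0. ] w 24.1 j [ 0.15  0.   -0.33 -0.   -1.24 -0.24]
disc_mid_center [(171.9, 192.9, 0.73)]
nut []
```

View pics/w1.png

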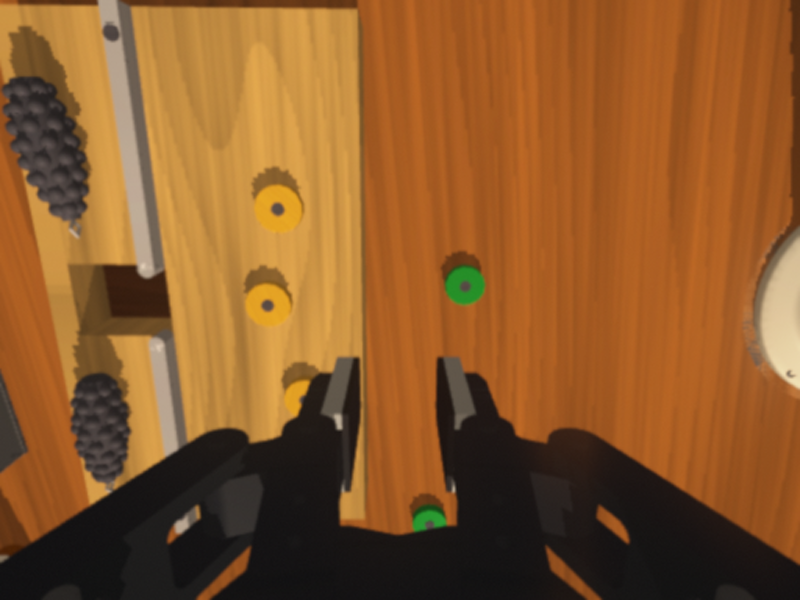

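The wrist view shows the right disc at (278,209), the middle at (267,305) and the left at (302,400), partly behind a finger. The gate is between the posts at (150,270) and (160,340).

```bash
python3 - <<'E'
from h import *
m=dict(np.load("w1.npz"))
g=lambda p,z:toplane(m,((p[0]+.5)*.64-.5,(p[1]+.5)*.64-.5),z)[:2].round(1)
for n,p,z in [("R",(278,209),65),("M",(267,305),65),("L~",(307,400),65),("near-right",(358,10),55),("near-left",(364,519),55),("postR top",(150,270),73),("postL top",(161,340),73),("slot nearR lip",(165,268),55),("slot nearL",(172,320),55)]:
    print(n,g(p,z))
im=cv2.imread("pics/w1raw.png"); c=im[140:260,20:180]; cv2.imwrite("pics/w1c.png",cv2.resize(c,None,fx=5,fy=5,interpolation=cv2.INTER_CUBIC))
c=im[220:290,160:240]; cv2.imwrite("pics/w1d.png",cv2.resize(c,None,fx=8,fy=8,interpolation=cv2.INTER_CUBIC))
E
```

```text
R [ 506.3 -134.2]
M [526.7 -60.8]
L~ [507.3  24.4]
near-right [ 432.8 -261.8]
near-left [474.6 156.1]
postR top [607.1 -98.5]
postL top [611.7 -42.2]
slot nearR lip [604.7 -95.4]
slot nearL [608.7 -52.1]
```

View pics/w1c.png

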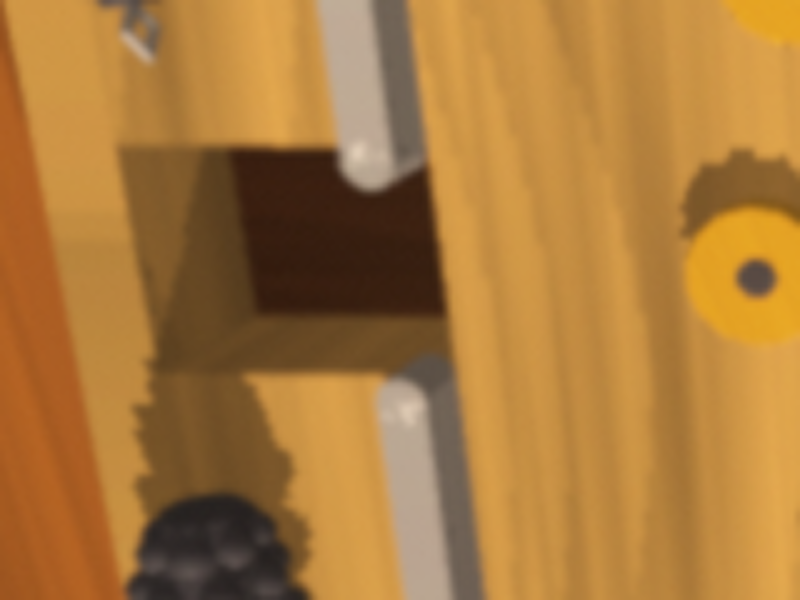

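View pics/w1d.png

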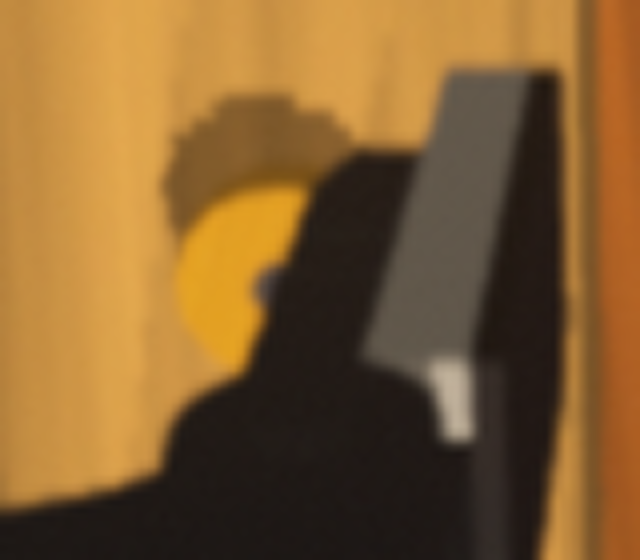

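```bash
python3 - <<'E'
from h import *
m=dict(np.load("w1.npz"))
a=-0.0997; o=np.array([583.0,-65.8]); R=np.array([[np.cos(a),-np.sin(a)],[np.sin(a),np.cos(a)]])
for n,p,z in [("R",(177.6,133.6),65),("M",(170.9,195.2),65),("L",(194,255.5),65),("postR end",(94.4,178),73),("postL end",(100,215.6),73),("slot lip",(107,187),55),("slot lip",(108.7,203),55),("slot farR",(44,169.5),55),("slot farL",(52,214.5),55)]:
    w=toplane(m,p,z)[:2]; print(n,w.round(1),(R.T@(w-o)).round(1))
E
```

```text
R [ 506.4 -134.2] [-69.4 -75.6]
M [526.5 -60.6] [-56.7  -0.4]
L [510.2  23.7] [-81.4  81.8]
postR end [610.3 -92.2] [ 29.8 -23.5]
postL end [614.6 -44.8] [29.4 24. ]
slot lip [607.2 -75.4] [25.  -7.2]
slot lip [609.8 -54.4] [25.5 14. ]
slot farR [ 678.9 -104.4] [ 99.3 -28.9]
slot farL [685.2 -45.6] [99.7 30.3]
```

Block fit: origin (583.0, -65.8), yaw -5.7°. Posts and slot edges agree with it to about 1 mm. I'll push the middle disc first, cradled from behind between the fingertips with a 24 mm gap.

```bash
cat >> h.py <<'E'
BA=-0.0997; BO=np.array([583.0,-65.8]); BR=np.array([[np.cos(BA),-np.sin(BA)],[np.sin(BA),np.cos(BA)]])
def W(x,y,z): return (*(BO+BR@np.array([x,y],float)),z)
def B(p): return (BR.T@(np.array(p[:2])-BO)).round(1)
E
python3 - <<'E'
from h import *
rows([(W(-97,-.4,130),174.3,2.4)],step=45,astep=9); print(B(st()["position"]))
E
```

```text
[[[-0.44,-0.57,1.47],[0.0,-0.0,8.2],2.4],[[-0.52,-0.5,1.46],[0.0,-0.0,8.2],2.4],[[-0.58,-0.42,1.47],[0.0,-0.0,8.2],2.4],[[-0.64,-0.33,1.46],[0.0,-0.0,8.2],2.4],[[-0.68,-0.24,1.47],[0.0,-0.0,8.2],2.4],[[-0.71,-0.14,1.46],[0.0,-0.0,8.2],2.4],[[-0.72,-0.04,1.47],[0.0,-0.0,8.2],2.4],[[-0.71,0.06,1.46],[0.0,-0.0,8.2],2.4],[[-0.7,0.17,1.47],[0.0,-0.0,8.2],2.4],[[-0.67,0.27,1.46],[0.0,-0.0,8.2],2.4]]
[[[-0.63,0.35,1.47],[0.0,-0.0,8.2],2.4]]
t 2.25 p [419.8 -99.2 291.2] yaw -95.2 F [0.9 0.3 0.1] w 23.8 j [ 0.15  0.   -0.33  0.   -1.24 -0.24]
[-159.1  -49.4]
```

>>> {"op": "jog_arm", "data": {"rows": [[[-0.4,-0.6,1.4],[0,0,8.2],2.4],[[-0.5,-0.5,1.4],[0,0,8.2],2.4],[[-0.6,-0.4,1.4],[0,0,8.2],2.4],[[-0.6,-0.3,1.4],[0,0,8.2],2.4],[[-0.7,-0.2,1.4],[0,0,8.2],2.4],[[-0.7,-0.1,1.4],[0,0,8.2],2.4],[[-0.7,0,1.4],[0,0,8.2],2.4],[[-0.7,0,1.4],[0,0,8.2],2.4],[[-0.7,0.2,1.4],[0,0,8.2],2.4],[[-0.7,0.3,1.4],[0,0,8.2],2.4]]}}

```text
clock: 3.5
position: [479.8, -60.1, 150.8]
ee_rot: [-0.022, 1.0, -0.0, -0.0]
contact_force: [-0.1, -1.1, -0.3]
gripper_width: 24.1
```

>>> {"op": "jog_arm", "data": {"rows": [[[-0.6,0.3,1.4],[0,0,8.2],2.4],[[0,0,0],[0,0,0],2.4]]}}

```text
clock: 3.75
position: [485.0, -56.7, 136.3]
ee_rot: [0.046, 0.999, -0.0, -0.001]
contact_force: [-0.1, 0.5, -0.3]
gripper_width: 23.6
```

```bash
python3 - <<'E'
from h import *
s=st(); print(B(s["position"]))
im=eyes.get_image("wrist");m=eyes.camera_model("wrist"); cv2.imwrite("pics/w2.png",cv2.resize(im[...,::-1],(800,600)))
for k,P in {"M":(-56.7,-.4,65),"R":(-69.4,-75.6,65),"L":(-81.4,81.8,65)}.items(): print(k,proj(m,W(*P))[0]/.64)
rows([(W(-97,-.4,80),174.3,2.4),(W(-97,-.4,59),174.3,2.4)],step=25)
rows([(W(6,-.4,59),174.3,2.4)],step=12,state=dict(position=W(-97,-.4,59),ee_rot=s["ee_rot"]))
E
```

```text
t 3.75 p [485.  -56.7 136.3] yaw 174.7 F [-0.1  0.5 -0.3] w 23.6 j [ 0.22  0.25 -0.45 -0.   -0.87 -1.88]
[-98.4  -0.7]
M [398.82719752 391.13836399]
R [240.68242425 366.03679087]
L [574.65214179 344.76595701]
[[[-0.04,0.01,1.9],[-0.0,-0.0,0.2],2.4],[[-0.04,0.0,1.9],[-0.0,-0.0,0.2],2.4],[[-0.03,0.01,1.9],[-0.0,-0.0,0.2],2.4],[[-0.01,0.0,2.1],[-0.0,-0.1,-0.1],2.4]]
[[[-1.14,-0.01,-0.0],[-0.0,-0.0,0.0],2.4],[[-1.15,-0.01,-0.01],[-0.0,-0.0,0.0],2.4],[[-1.14,-0.0,0.0],[-0.0,-0.0,0.0],2.4],[[-1.15,-0.01,-0.0],[-0.0,-0.0,0.0],2.4],[[-1.14,-0.01,-0.01],[-0.0,-0.0,0.0],2.4],[[-1.15,-0.01,0.0],[-0.0,-0.0,0.0],2.4],[[-1.14,-0.01,-0.0],[-0.0,-0.0,0.0],2.4],[[-1.15,-0.0,-0.0],[-0.0,-0.0,0.0],2.4],[[-1.14,-0.01,-0.01],[-0.0,-0.0,0.0],2.4]]
```

View pics/w2.png

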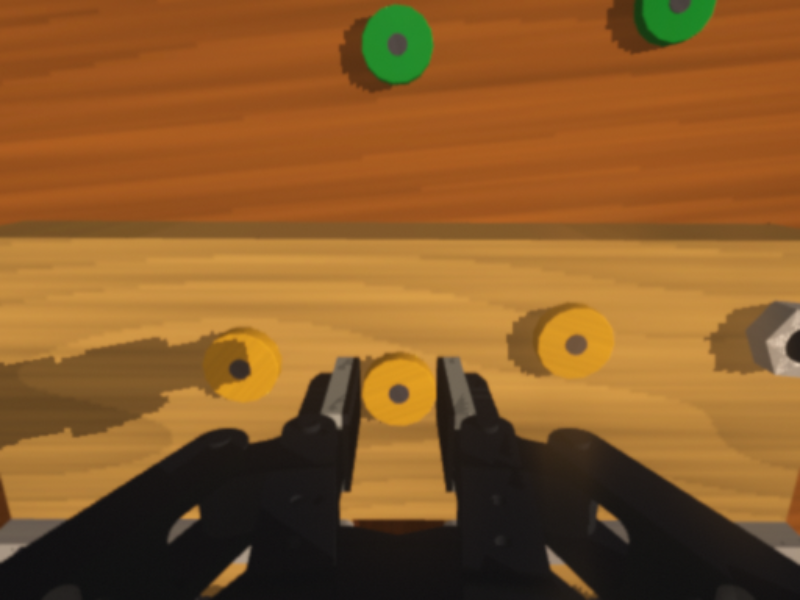

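The projected disc positions match the picture (the middle disc at (399,391)). Lowering behind it.

>>> {"op": "jog_arm", "data": {"rows": [[[0,0,2.6],[0,0,0.4],2.4],[[0,0,2.6],[0,0,0],2.4],[[0,0,1.8],[0,0,0],2.4],[[0,0,0.6],[0,0,0],2.4],[[0,0,0],[0,0,0],2.4],[[0,0,0],[0,0,0],2.4]]}}

```text
clock: 4.55
position: [486.4, -55.7, 62.3]
ee_rot: [0.049, 0.999, 0.0, 0.001]
contact_force: [0.3, 0.2, -0.1]
gripper_width: 24.1
```

```bash
python3 - <<'E'
from h import *
s=st(); print(B(s["position"]))
im=eyes.get_image("wrist"); cv2.imwrite("pics/w3.png",cv2.resize(im[...,::-1],(800,600)))
im=eyes.get_image("side"); cv2.imwrite("pics/s3.png",cv2.resize(im[115:245,180:340,::-1],None,fx=4.4,fy=4.4,interpolation=cv2.INTER_CUBIC))
E
```

```text
t 4.55 p [486.4 -55.7  62.3] yaw 174.3 F [ 0.3  0.2 -0.1] w 24.1 j [ 0.22  0.36 -0.54  0.   -0.67 -1.89]
[-97.1   0.4]
```

View pics/w3.png

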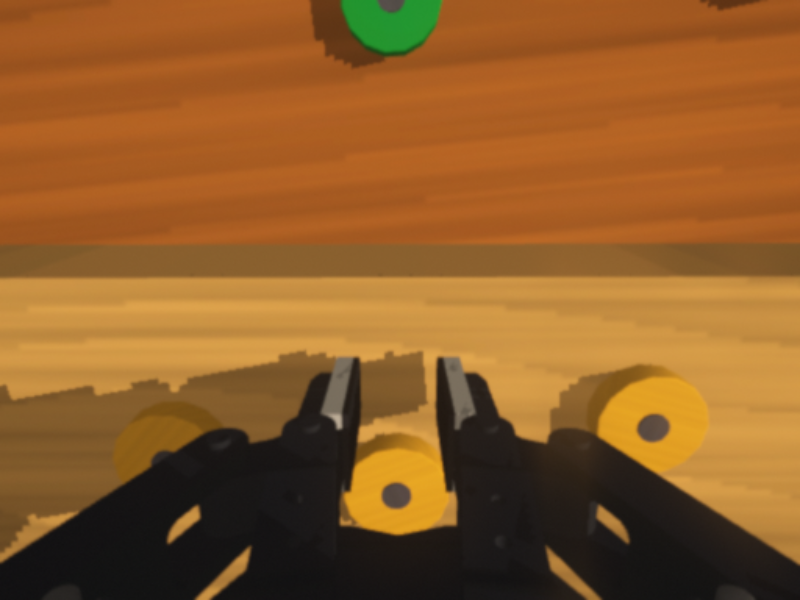

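View pics/s3.png

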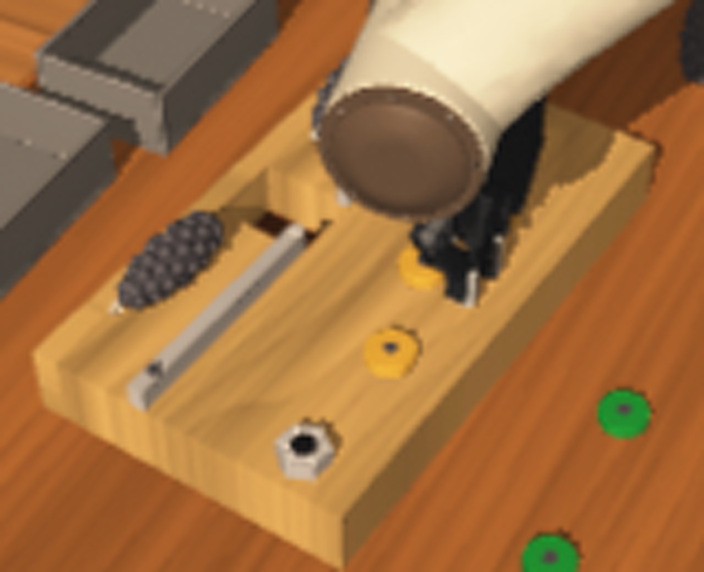

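>>> {"op": "jog_arm", "data": {"rows": [[[0,0,0.3],[0,0,0],2.4],[[-0.8,0,0],[0,0,0],2.4],[[-1.2,0,0],[0,0,0],2.4],[[-1.2,0,0],[0,0,0],2.4],[[-1.2,0,0],[0,0,0],2.4],[[0,0,0],[0,0,0],2.4]]}}

```text
clock: 5.4
position: [530.8, -60.1, 58.1]
ee_rot: [0.05, 0.999, 0.0, 0.0]
contact_force: [0.0, -0.4, 0.7]
gripper_width: 24.3
```

```bash
python3 - <<'E'
from h import *
s=st(); print(B(s["position"]))
im=eyes.get_image("wrist"); cv2.imwrite("pics/w4.png",cv2.resize(im[...,::-1],(800,600)))
E
```

```text
t 5.4 p [530.8 -60.1  58.1] yaw 174.3 F [ 0.  -0.4  0.7] w 24.3 j [ 0.19  0.43 -0.43  0.   -0.71 -1.86]
[-52.5   0.5]
```

View pics/w4.png

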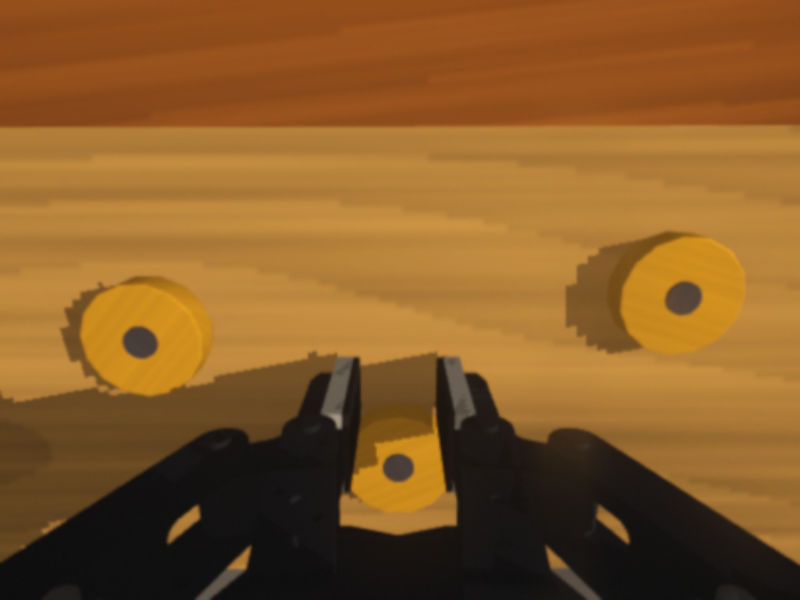

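```bash
python3 - <<'E'
from h import *
m=eyes.camera_model("wrist"); w=toplane(m,(398*.64,467*.64),65); print(B(w), B(arm.read_state()["position"]))
E
```

```text
[-26.6  -0.2] [-53.4   0.4]
```

>>> {"op": "jog_arm", "data": {"rows": [[[-0.8,0,0],[0,0,0],2.4],[[-1.2,0,0],[0,0,0],2.4],[[-1.2,0,0],[0,0,0],2.4],[[-1.2,0,0],[0,0,0],2.4],[[-0.8,0,0],[0,0,0],2.4],[[-0.4,0,0],[0,0,0],2.4],[[0,0,0],[0,0,0],2.4]]}}

```text
clock: 6.32
position: [585.5, -65.6, 58.2]
ee_rot: [0.05, 0.999, 0.0, 0.0]
contact_force: [0.3, 0.3, -0.6]
gripper_width: 23.7
```

```bash
python3 - <<'E'
from h import *
s=st(); print(B(s["position"]))
im=eyes.get_image("wrist"); cv2.imwrite("pics/w5.png",cv2.resize(im[...,::-1],(800,600)))
E
```

```text
t 6.33 p [585.5 -65.6  58.2] yaw 174.3 F [ 0.3  0.3 -0.6] w 23.7 j [ 0.16  0.5  -0.29 -0.   -0.78 -1.83]
[2.5 0.4]
```

View pics/w5.png

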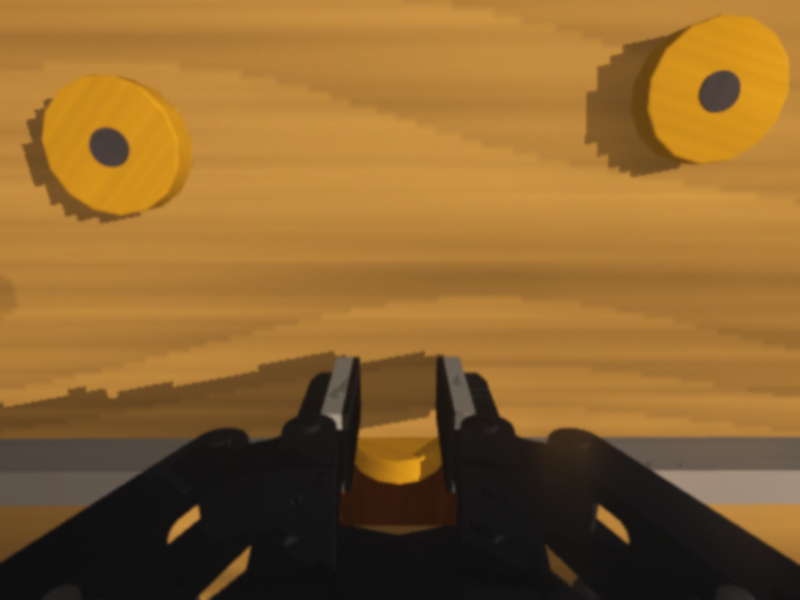

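The middle disc has tipped over the lip into the slot, seen at (398,460). I'll back off, rise and check, then set up the right disc.

```bash
python3 - <<'E'
from h import *
rows([(W(-25,0,59),174.3,2.4),(W(-50,-30,130),174.3,2.4),(W(-69.4,-118,130),-95.7,2.4)],step=45,astep=9)
E
```

```text
[[[2.72,-0.04,-0.07],[0.0,0.0,-0.0],2.4],[[1.25,-1.5,-3.55],[0.0,0.0,-0.0],2.4],[[1.25,-1.5,-3.55],[0.0,0.0,-0.0],2.4],[[0.18,-0.8,-0.0],[0.0,0.0,-8.2],2.4],[[0.28,-0.77,-0.0],[0.0,0.0,-8.2],2.4],[[0.4,-0.71,-0.0],[0.0,0.0,-8.2],2.4],[[0.49,-0.66,-0.0],[0.0,0.0,-8.2],2.4],[[0.58,-0.57,-0.0],[0.0,0.0,-8.2],2.4],[[0.66,-0.49,-0.0],[0.0,0.0,-8.2],2.4],[[0.72,-0.39,-0.0],[0.0,0.0,-8.2],2.4]]
[[[0.77,-0.28,-0.0],[0.0,0.0,-8.2],2.4],[[0.8,-0.17,-0.0],[0.0,0.0,-8.2],2.4],[[0.82,-0.06,-0.0],[0.0,0.0,-8.2],2.4],[[0.82,0.07,-0.0],[0.0,0.0,-8.2],2.4]]
```

>>> {"op": "jog_arm", "data": {"rows": [[[2.7,0,0],[0,0,0],2.4],[[0,0,-3.0],[0,0,0],2.4],[[1.8,-2.2,-4.1],[0,0,0],2.4],[[0.8,-1.6,0],[0,0,-8.2],2.4],[[0.3,-0.8,0],[0,0,-8.2],2.4],[[0.4,-0.7,0],[0,0,-8.2],2.4],[[0.5,-0.7,0],[0,0,-8.2],2.4],[[0.6,-0.6,0],[0,0,-8.2],2.4],[[0.7,-0.5,0],[0,0,-8.2],2.4],[[0.7,-0.4,0],[0,0,-8.2],2.4]]}}

```text
clock: 7.62
position: [512.8, -146.2, 129.4]
ee_rot: [-0.438, 0.899, 0.0, 0.0]
contact_force: [0.1, 0.5, 0.9]
gripper_width: 23.9
```

>>> {"op": "jog_arm", "data": {"rows": [[[0.8,-0.3,0],[0,0,-8.2],2.4],[[0.8,-0.2,0],[0,0,-8.2],2.4],[[0.8,0,0],[0,0,-8.2],2.4],[[0.8,0,0],[0,0,-8.2],2.4],[[0,0,0],[0,0,0],2.4],[[0,0,0],[0,0,0],2.4]]}}

```text
clock: 8.38
position: [503.4, -177.1, 129.4]
ee_rot: [-0.672, 0.741, -0.0, 0.0]
contact_force: [-0.2, -0.1, 0.4]
gripper_width: 24.0
```

```bash
python3 - <<'E'
from h import *
s=st(); print(B(s["position"]))
im=eyes.get_image("wrist"); cv2.imwrite("pics/w6.png",cv2.resize(im[...,::-1],(800,600)))
m=eyes.camera_model("wrist"); print(proj(m,W(-69.4,-75.6,65))/.64)
rows([(W(-69.4,-115,59),-95.7,2.4)],step=25)
E
```

```text
t 8.38 p [ 503.4 -177.1  129.4] yaw -95.6 F [-0.2 -0.1  0.4] w 24.0 j [-0.03  0.33 -0.36 -0.   -0.88 -0.06]
[ -68.1 -118.7]
[[400.89598258 403.44513121]]
[[[-0.12,0.04,2.35],[-0.0,0.0,0.0],2.4],[[-0.12,0.05,2.34],[-0.0,0.0,0.0],2.4],[[-0.12,0.04,2.35],[-0.0,0.0,0.0],2.4]]
```

View pics/w6.png

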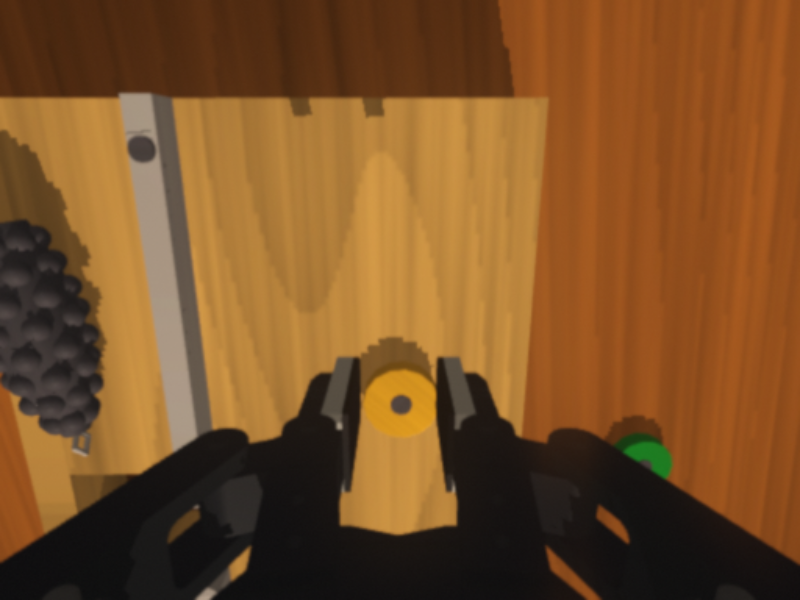

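The right disc is undisturbed at (400,404) and centred between the fingers. I'll lower the fingers and sweep it to the gate line.

>>> {"op": "jog_arm", "data": {"rows": [[[0,0,2.3],[0,0,0],2.4],[[0,0,2.3],[0,0,0],2.4],[[0,0,1.8],[0,0,0],2.4],[[0,0,0.7],[0,0,0],2.4],[[-0.5,0,0],[0,0,0],2.4],[[-1.0,0,0],[0,0,0],2.4],[[-1.2,0,0],[0,0,0],2.4],[[-1.2,0,0],[0,0,0],2.4],[[-1.2,0,0],[0,0,0],2.4],[[-1.2,0,0],[0,0,0],2.4]]}}

```text
clock: 9.68
position: [509.7, -113.7, 58.5]
ee_rot: [-0.672, 0.74, -0.0, 0.0]
contact_force: [0.9, -0.6, 1.6]
gripper_width: 23.8
```

>>> {"op": "jog_arm", "data": {"rows": [[[-1.2,0,0],[0,0,0],2.4],[[-1.0,0,0],[0,0,0],2.4],[[-0.5,0,0],[0,0,0],2.4],[[0,0,0],[0,0,0],2.4],[[0,0,0],[0,0,0],2.4]]}}

```text
clock: 10.3
position: [512.0, -87.8, 58.1]
ee_rot: [-0.672, 0.74, 0.0, -0.0]
contact_force: [0.3, 0.0, 0.6]
gripper_width: 23.8
```

```bash
python3 - <<'E'
from h import *
s=st(); print(B(s["position"]))
im=eyes.get_image("wrist"); cv2.imwrite("pics/w7.png",cv2.resize(im[...,::-1],(800,600)))
E
```

```text
t 10.3 p [512.  -87.8  58.1] yaw -95.5 F [0.3 0.  0.6] w 23.8 j [ 0.14  0.41 -0.47 -0.   -0.7  -0.24]
[-68.5 -29. ]
```

View pics/w7.png

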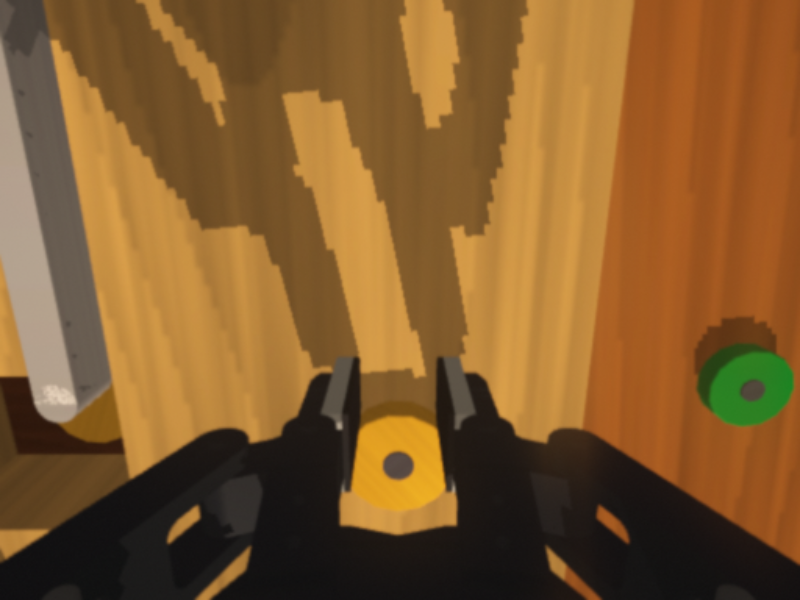

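```bash
python3 - <<'E'
from h import *
s=arm.read_state(); s["position"]=np.array(W(-68.5,-46,100))
rows([(W(-104,0,100),174.3,2.4)],state=s,step=45,astep=9)
E
```

```text
[[[-0.42,0.32,0.0],[0.0,-0.0,8.2],2.4],[[-0.37,0.38,0.0],[0.0,-0.0,8.2],2.4],[[-0.31,0.43,0.0],[0.0,-0.0,8.2],2.4],[[-0.25,0.46,0.0],[0.0,-0.0,8.2],2.4],[[-0.18,0.5,0.0],[0.0,-0.0,8.2],2.4],[[-0.1,0.52,0.0],[0.0,-0.0,8.2],2.4],[[-0.03,0.52,0.0],[0.0,-0.0,8.2],2.4],[[0.04,0.53,0.0],[0.0,-0.0,8.2],2.4],[[0.12,0.51,0.0],[0.0,-0.0,8.2],2.4],[[0.19,0.5,0.0],[0.0,-0.0,8.2],2.4]]
[[[0.26,0.46,0.0],[0.0,-0.0,8.2],2.4]]
```

>>> {"op": "jog_arm", "data": {"rows": [[[-0.25,0,0],[0,0,0],2.4],[[0,0,0],[0,0,0],2.4],[[2.0,0,0],[0,0,0],2.4],[[0,0,-2.2],[0,0,0],2.4],[[0,0,-2.0],[0,0,0],2.4],[[-0.4,0.3,0],[0,0,8.2],2.4],[[-0.4,0.4,0],[0,0,8.2],2.4],[[-0.3,0.4,0],[0,0,8.2],2.4],[[-0.2,0.5,0],[0,0,8.2],2.4],[[-0.2,0.5,0],[0,0,8.2],2.4]]}}

```text
clock: 11.6
position: [496.1, -82.7, 100.3]
ee_rot: [-0.368, 0.93, 0.0, 0.0]
contact_force: [0.3, 0.0, 0.2]
gripper_width: 23.8
```

>>> {"op": "jog_arm", "data": {"rows": [[[-0.1,0.5,0],[0,0,8.2],2.4],[[0,0.5,0],[0,0,8.2],2.4],[[0,0.5,0],[0,0,8.2],2.4],[[0.1,0.5,0],[0,0,8.2],2.4],[[0.2,0.5,0],[0,0,8.2],2.4],[[0.3,0.5,0],[0,0,8.2],2.4],[[0,0,0],[0,0,0],2.4],[[0,0,0],[0,0,0],2.4]]}}

```text
clock: 12.6
position: [479.9, -56.3, 100.4]
ee_rot: [0.049, 0.999, 0.0, 0.0]
contact_force: [0.8, -1.0, -0.3]
gripper_width: 24.1
```

```bash
python3 - <<'E'
from h import *
s=st(); print(B(s["position"]))
im=eyes.get_image("wrist"); cv2.imwrite("pics/w8.png",cv2.resize(im[...,::-1],(800,600)))
m=eyes.camera_model("wrist"); print(proj(m,W(-69,0,65))/.64)
E
```

```text
t 12.6 p [479.9 -56.3 100.4] yaw 174.4 F [ 0.8 -1.  -0.3] w 24.1 j [ 0.22  0.29 -0.51  0.   -0.77 -1.89]
[-103.6   -0.8]
[[401.29608572 418.69079013]]
```

View pics/w8.png

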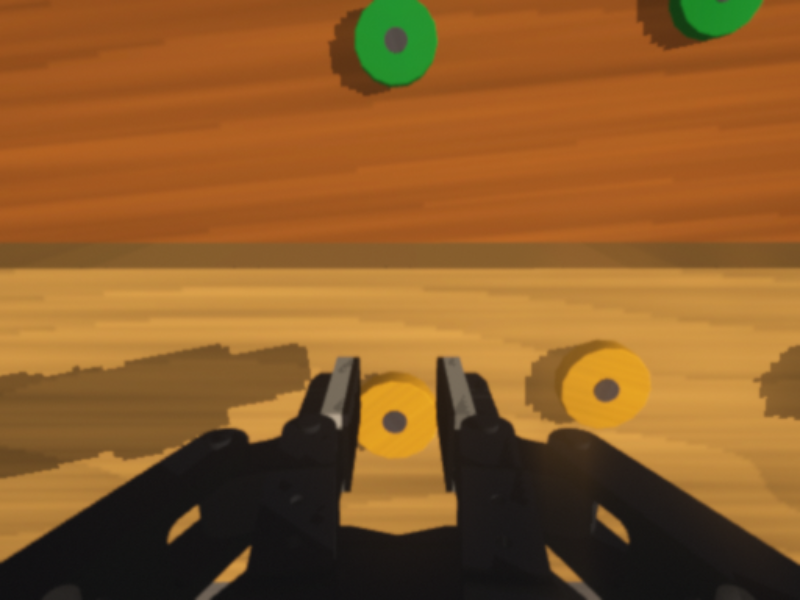

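The right disc is now at (394,421), about 3 mm off the gate line. The fingertips will centre it, so I'm lowering them and pushing it through.

>>> {"op": "jog_arm", "data": {"rows": [[[0,0,2.0],[0,0,0],2.4],[[0,0,1.6],[0,0,0],2.4],[[0,0,0.6],[0,0,0],2.4],[[0,0,0],[0,0,0],2.4],[[-0.6,0,0],[0,0,0],2.4],[[-1.0,0,0],[0,0,0],2.4],[[-1.2,0,0],[0,0,0],2.4],[[-1.2,0,0],[0,0,0],2.4],[[-1.0,0,0],[0,0,0],2.4],[[0,0,0],[0,0,0],2.4]]}}

```text
clock: 13.9
position: [530.6, -61.2, 58.2]
ee_rot: [0.05, 0.999, 0.0, 0.0]
contact_force: [0.6, 0.3, 0.1]
gripper_width: 24.3
```

```bash
python3 - <<'E'
from h import *
s=st(); print(B(s["position"]))
im=eyes.get_image("wrist"); cv2.imwrite("pics/w9.png",cv2.resize(im[...,::-1],(800,600)))
E
```

```text
t 13.9 p [530.6 -61.2  58.2] yaw 174.3 F [0.6 0.3 0.1] w 24.3 j [ 0.19  0.43 -0.43  0.   -0.71 -1.86]
[-52.6  -0.6]
```

View pics/w9.png

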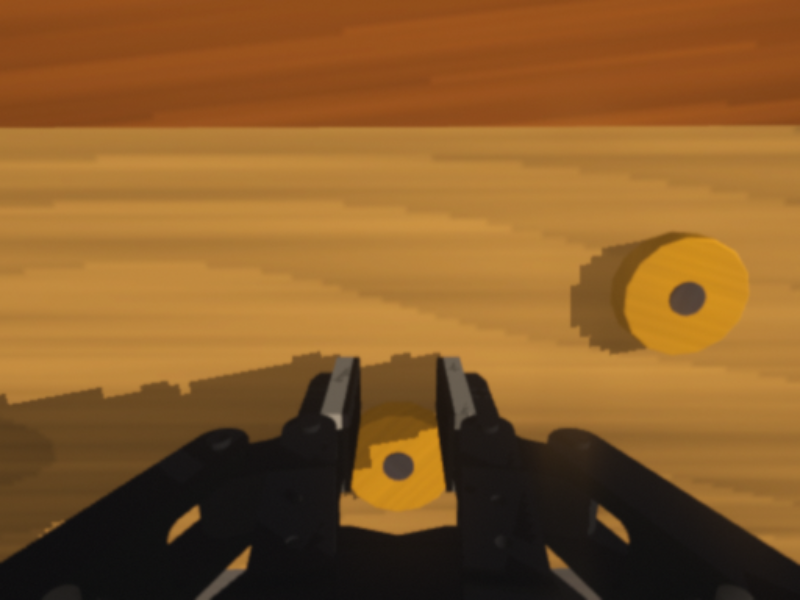

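>>> {"op": "jog_arm", "data": {"rows": [[[-0.8,0,0],[0,0,0],2.4],[[-1.2,0,0],[0,0,0],2.4],[[-1.2,0,0],[0,0,0],2.4],[[-1.2,0,0],[0,0,0],2.4],[[-0.8,0,0],[0,0,0],2.4],[[-0.4,0,0],[0,0,0],2.4],[[0,0,0],[0,0,0],2.4],[[0,0,0],[0,0,0],2.4]]}}

```text
clock: 14.95
position: [585.0, -66.7, 58.3]
ee_rot: [0.05, 0.999, 0.0, 0.0]
contact_force: [-0.0, 0.5, -0.9]
gripper_width: 24.4
```

```bash
python3 - <<'E'
from h import *
s=st(); print(B(s["position"]))
im=eyes.get_image("wrist"); cv2.imwrite("pics/w10.png",cv2.resize(im[...,::-1],(800,600)))
s["position"]=np.array(W(-20,0,130))
rows([(W(-82,122,130),-95.7,2.4)],state=s,step=45,astep=9)
E
```

```text
t 14.95 p [585.  -66.7  58.3] yaw 174.3 F [-0.   0.5 -0.9] w 24.4 j [ 0.16  0.5  -0.29 -0.   -0.78 -1.83]
[ 2.1 -0.7]
[[[0.56,1.11,0.0],[0.0,0.0,-8.2],2.4],[[0.4,1.18,0.0],[0.0,0.0,-8.2],2.4],[[0.23,1.22,0.0],[0.0,0.0,-8.2],2.4],[[0.05,1.24,0.0],[0.0,0.0,-8.2],2.4],[[-0.13,1.24,0.0],[0.0,0.0,-8.2],2.4],[[-0.3,1.21,0.0],[0.0,0.0,-8.2],2.4],[[-0.47,1.15,0.0],[0.0,0.0,-8.2],2.4],[[-0.63,1.07,0.0],[0.0,0.0,-8.2],2.4],[[-0.78,0.97,0.0],[0.0,0.0,-8.2],2.4],[[-0.91,0.85,0.0],[0.0,0.0,-8.2],2.4]]
[[[-1.02,0.72,0.0],[0.0,0.0,-8.2],2.4]]
```

View pics/w10.png

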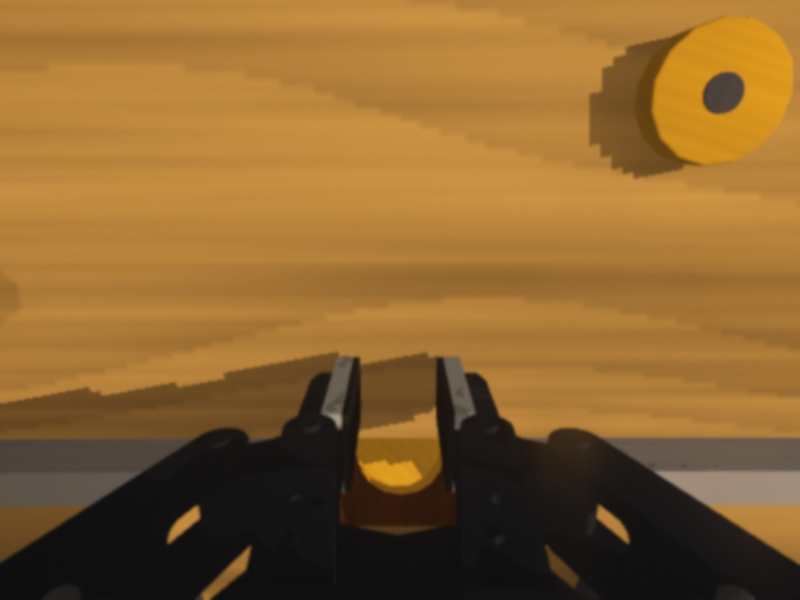

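Now the left disc. I'll approach from its +y side, between it and the nut.

>>> {"op": "jog_arm", "data": {"rows": [[[2.2,0,0],[0,0,0],2.4],[[0,0,-3.6],[0,0,0],2.4],[[0,0,-3.6],[0,0,0],2.4],[[0.6,1.0,0],[0,0,-8.2],2.4],[[0.4,1.2,0],[0,0,-8.2],2.4],[[0.2,1.2,0],[0,0,-8.2],2.4],[[0,1.2,0],[0,0,-8.2],2.4],[[-0.1,1.2,0],[0,0,-8.2],2.4],[[-0.3,1.2,0],[0,0,-8.2],2.4],[[-0.5,1.2,0],[0,0,-8.2],2.4]]}}

```text
clock: 16.25
position: [531.7, 15.8, 130.5]
ee_rot: [-0.438, 0.899, -0.0, 0.0]
contact_force: [-0.2, 0.6, -0.5]
gripper_width: 24.2
```

>>> {"op": "jog_arm", "data": {"rows": [[[-0.6,1.1,0],[0,0,-8.2],2.4],[[-0.8,1.0,0],[0,0,-8.2],2.4],[[-0.9,0.8,0],[0,0,-8.2],2.4],[[-1.0,0.7,0],[0,0,-8.0],2.4],[[0,0,0],[0,0,0],2.4],[[0,0,0],[0,0,0],2.4]]}}

```text
clock: 17.0
position: [514.0, 61.4, 130.4]
ee_rot: [-0.67, 0.742, -0.0, 0.0]
contact_force: [0.2, 0.0, 0.2]
gripper_width: 23.9
```

```bash
python3 - <<'E'
from h import *
s=st(); print(B(s["position"]))
im=eyes.get_image("wrist"); cv2.imwrite("pics/w11.png",cv2.resize(im[...,::-1],(800,600)))
rows([(W(-81.6,118,59),-95.7,2.4)],step=25)
m=eyes.camera_model("wrist"); print(proj(m,W(-81.4,81.8,65))/.64)
E
```

```text
t 17.0 p [514.   61.4 130.4] yaw -95.8 F [0.2 0.  0.2] w 23.9 j [ 0.43  0.3  -0.39  0.   -0.87 -0.53]
[-81.3 119.7]
[[[0.05,0.01,2.38],[-0.0,0.0,-0.0],2.4],[[0.06,0.01,2.38],[-0.0,0.0,-0.0],2.4],[[0.05,0.01,2.38],[-0.0,0.0,-0.0],2.4]]
[[398.31777141 232.14496284]]
```

View pics/w11.png

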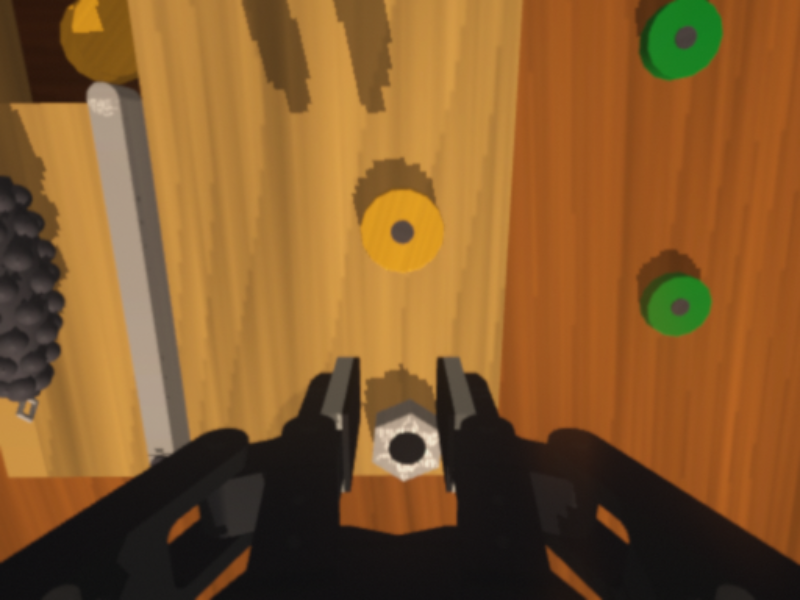

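The left disc is at (402,232), ahead of the fingertips. The nut at (407,447) is well behind them. Lowering and sweeping.

>>> {"op": "jog_arm", "data": {"rows": [[[0,0,2.3],[0,0,0],2.4],[[0,0,2.3],[0,0,0],2.4],[[0,0,1.9],[0,0,0],2.4],[[0,0,0.7],[0,0,0],2.4],[[0.6,0,0],[0,0,0],2.4],[[1.0,0,0],[0,0,0],2.4],[[1.2,0,0],[0,0,0],2.4],[[1.2,0,0],[0,0,0],2.4],[[1.2,0,0],[0,0,0],2.4],[[1.2,0,0],[0,0,0],2.4]]}}

```text
clock: 18.3
position: [507.7, -3.0, 58.5]
ee_rot: [-0.671, 0.741, -0.0, 0.0]
contact_force: [-0.1, 1.3, 1.0]
gripper_width: 23.9
```

>>> {"op": "jog_arm", "data": {"rows": [[[1.2,0,0],[0,0,0],2.4],[[1.0,0,0],[0,0,0],2.4],[[0.5,0,0],[0,0,0],2.4],[[0.2,0,0],[0,0,0],2.4],[[0,0,0],[0,0,0],2.4]]}}

```text
clock: 18.92
position: [504.6, -31.0, 58.2]
ee_rot: [-0.671, 0.741, 0.0, -0.0]
contact_force: [0.4, -0.0, 0.4]
gripper_width: 23.9
```

```bash
python3 - <<'E'
from h import *
s=st(); print(B(s["position"]))
im=eyes.get_image("wrist"); cv2.imwrite("pics/w12.png",cv2.resize(im[...,::-1],(800,600)))
E
```

```text
t 18.93 p [504.6 -31.   58.2] yaw -95.7 F [ 0.4 -0.   0.4] w 23.9 j [ 0.26  0.39 -0.5   0.   -0.68 -0.36]
[-81.4  26.8]
```

View pics/w12.png

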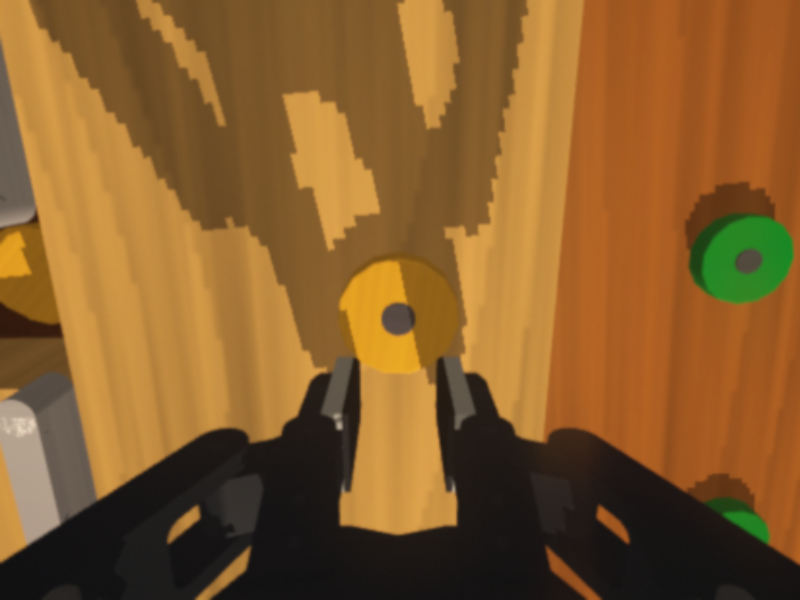

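```bash
python3 - <<'E'
from h import *
s=arm.read_state(); m=eyes.camera_model("wrist"); print(B(toplane(m,(398*.64,319*.64),65)),B(s["position"]))
s["position"]=np.array(W(-81.4,46.8,100))
rows([(W(-117,0,100),174.3,2.4)],state=s,step=45,astep=9)
E
```

```text
[-81.3   2.5] [-81.5  26.9]
[[[0.43,0.32,0.0],[0.0,-0.0,8.2],2.4],[[0.46,0.26,0.0],[0.0,-0.0,8.2],2.4],[[0.5,0.19,0.0],[0.0,-0.0,8.2],2.4],[[0.53,0.12,0.0],[0.0,-0.0,8.2],2.4],[[0.53,0.04,0.0],[0.0,-0.0,8.2],2.4],[[0.53,-0.03,0.0],[0.0,-0.0,8.2],2.4],[[0.53,-0.11,0.0],[0.0,-0.0,8.2],2.4],[[0.5,-0.18,0.0],[0.0,-0.0,8.2],2.4],[[0.47,-0.26,0.0],[0.0,-0.0,8.2],2.4],[[0.43,-0.32,0.0],[0.0,-0.0,8.2],2.4]]
[[[0.38,-0.37,0.0],[0.0,-0.0,8.2],2.4]]
```

>>> {"op": "jog_arm", "data": {"rows": [[[0.25,0,0],[0,0,0],2.4],[[0,0,0],[0,0,0],2.4],[[-2.3,0,0],[0,0,0],2.4],[[0,0,-2.2],[0,0,0],2.4],[[0,0,-2.0],[0,0,0],2.4],[[0.4,0.3,0],[0,0,8.2],2.4],[[0.5,0.3,0],[0,0,8.2],2.4],[[0.5,0.2,0],[0,0,8.2],2.4],[[0.5,0.1,0],[0,0,8.2],2.4],[[0.5,0,0],[0,0,8.2],2.4]]}}

```text
clock: 20.23
position: [488.8, -30.1, 100.3]
ee_rot: [-0.367, 0.93, 0.0, -0.0]
contact_force: [-0.3, -0.2, -0.6]
gripper_width: 23.8
```

>>> {"op": "jog_arm", "data": {"rows": [[[0.5,0,0],[0,0,8.2],2.4],[[0.5,-0.1,0],[0,0,8.2],2.4],[[0.5,-0.2,0],[0,0,8.2],2.4],[[0.5,-0.3,0],[0,0,8.2],2.4],[[0.4,-0.3,0],[0,0,8.2],2.4],[[0.4,-0.4,0],[0,0,8.2],2.4],[[0,0,0],[0,0,0],2.4],[[0,0,0],[0,0,0],2.4]]}}

```text
clock: 21.22
position: [467.5, -53.4, 100.4]
ee_rot: [0.05, 0.999, -0.0, 0.0]
contact_force: [0.2, 0.1, 0.8]
gripper_width: 24.0
```

```bash
python3 - <<'E'
from h import *
s=st(); print(B(s["position"]))
im=eyes.get_image("wrist"); cv2.imwrite("pics/w13.png",cv2.resize(im[...,::-1],(800,600)))
E
```

```text
t 21.23 p [467.5 -53.4 100.4] yaw 174.2 F [0.2 0.1 0.8] w 24.0 j [ 0.23  0.27 -0.54  0.   -0.76 -1.9 ]
[-116.2    0.9]
```

View pics/w13.png

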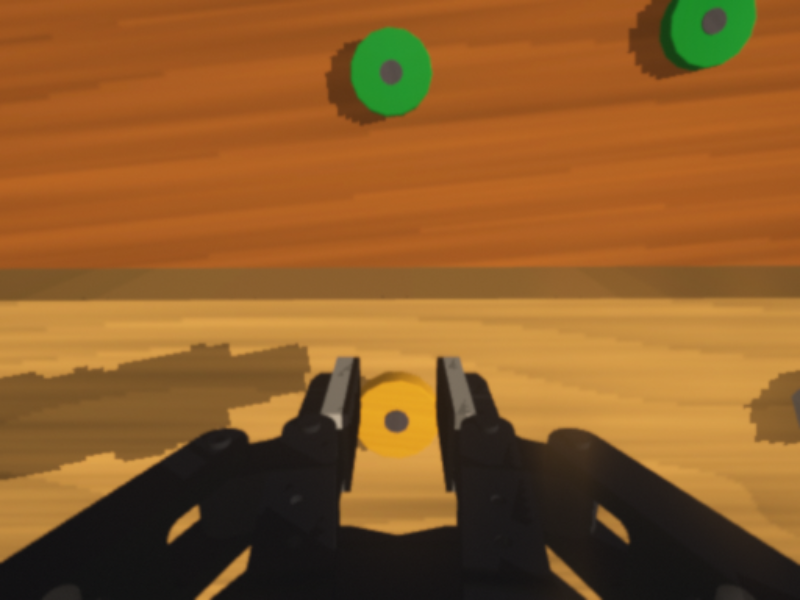

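The left disc is centred at (396,421). Lowering and pushing it through.

>>> {"op": "jog_arm", "data": {"rows": [[[0,-0.1,2.0],[0,0,0],2.4],[[0,0,1.6],[0,0,0],2.4],[[0,0,0.6],[0,0,0],2.4],[[-0.6,0,0],[0,0,0],2.4],[[-1.0,0,0],[0,0,0],2.4],[[-1.2,0,0],[0,0,0],2.4],[[-1.2,0,0],[0,0,0],2.4],[[-1.2,0,0],[0,0,0],2.4],[[-1.1,0,0],[0,0,0],2.4],[[0,0,0],[0,0,0],2.4]]}}

```text
clock: 22.52
position: [531.0, -60.9, 58.2]
ee_rot: [0.052, 0.999, 0.0, 0.0]
contact_force: [-0.7, -0.4, 0.1]
gripper_width: 23.9
```

```bash
python3 - <<'E'
from h import *
s=st(); print(B(s["position"]))
im=eyes.get_image("wrist"); cv2.imwrite("pics/w14.png",cv2.resize(im[...,::-1],(800,600)))
E
```

```text
t 22.52 p [531.  -60.9  58.2] yaw 174.1 F [-0.7 -0.4  0.1] w 23.9 j [ 0.19  0.43 -0.43  0.   -0.71 -1.86]
[-52.2  -0.3]
```

View pics/w14.png

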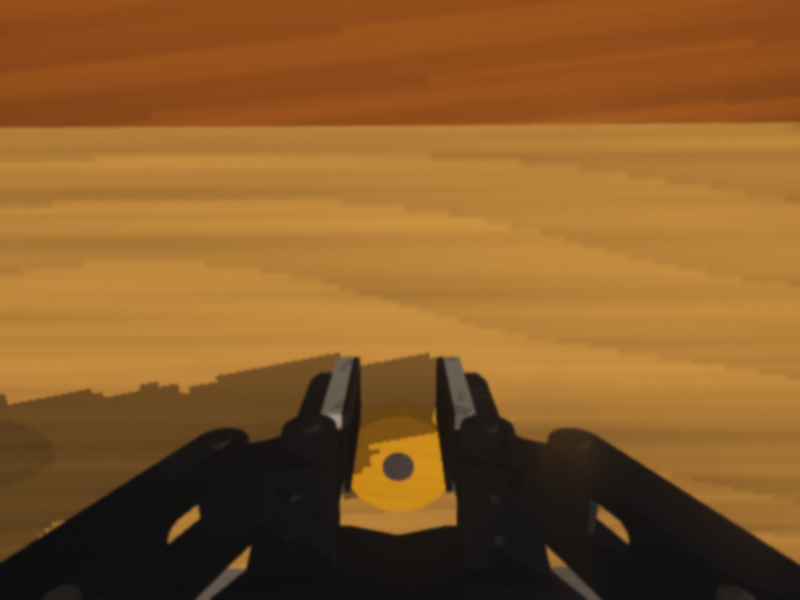

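>>> {"op": "jog_arm", "data": {"rows": [[[-0.8,0,0],[0,0,0],2.4],[[-1.2,0,0],[0,0,0],2.4],[[-1.2,0,0],[0,0,0],2.4],[[-1.2,0,0],[0,0,0],2.4],[[-0.8,0,0],[0,0,0],2.4],[[-0.4,0,0],[0,0,0],2.4],[[0,0,0],[0,0,0],2.4],[[0,0,0],[0,0,0],2.4]]}}

```text
clock: 23.58
position: [585.4, -66.7, 58.3]
ee_rot: [0.051, 0.999, 0.0, -0.0]
contact_force: [-0.1, 1.0, -1.0]
gripper_width: 24.0
```

```bash
python3 - <<'E'
from h import *
s=st(); print(B(s["position"]))
im=eyes.get_image("wrist"); cv2.imwrite("pics/w15.png",cv2.resize(im[...,::-1],(800,600)))
E
```

```text
t 23.57 p [585.4 -66.7  58.3] yaw 174.1 F [-0.1  1.  -1. ] w 24.0 j [ 0.16  0.5  -0.29 -0.   -0.78 -1.83]
[ 2.5 -0.6]
```

View pics/w15.png

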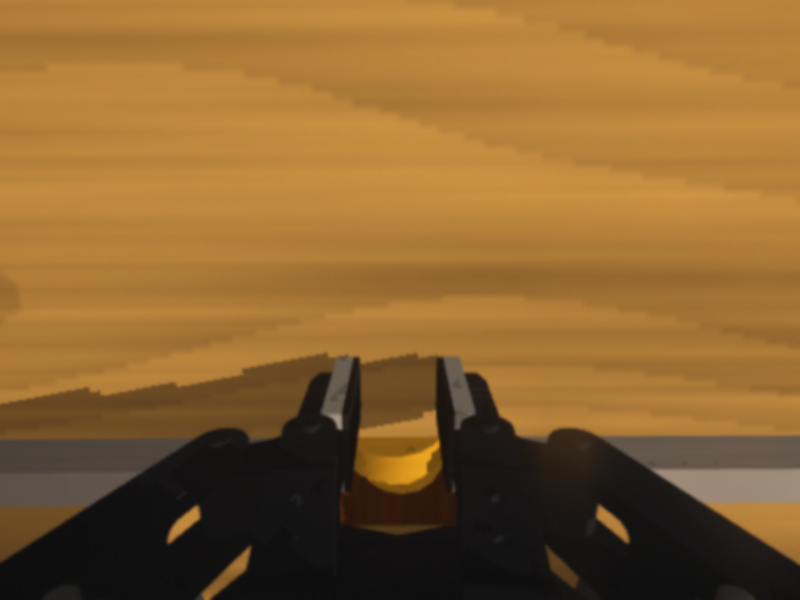

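Third disc is over the lip too. I'll clear the hand and look into the slot from above.

```bash
python3 - <<'E'
from h import *
s=arm.read_state(); s["position"]=np.array(W(-20,0,130))
rows([((450,-130,260),-95.7,2.4)],state=s,step=45,astep=9)
E
```

```text
[[[0.96,-0.7,-1.18],[0.0,0.0,-8.2],2.4],[[1.05,-0.56,-1.18],[0.0,0.0,-8.2],2.4],[[1.12,-0.41,-1.19],[0.0,0.0,-8.2],2.4],[[1.17,-0.24,-1.18],[0.0,0.0,-8.2],2.4],[[1.19,-0.07,-1.18],[0.0,0.0,-8.2],2.4],[[1.19,0.1,-1.18],[0.0,0.0,-8.2],2.4],[[1.16,0.27,-1.18],[0.0,0.0,-8.2],2.4],[[1.11,0.43,-1.18],[0.0,0.0,-8.2],2.4],[[1.04,0.58,-1.19],[0.0,0.0,-8.2],2.4],[[0.94,0.73,-1.18],[0.0,0.0,-8.2],2.4]]
[[[0.83,0.85,-1.18],[0.0,0.0,-8.2],2.4]]
```

>>> {"op": "jog_arm", "data": {"rows": [[[2.2,0,0],[0,0,0],2.4],[[0,0,-3.6],[0,0,0],2.4],[[0,0,-3.6],[0,0,0],2.4],[[1.0,-0.7,-1.2],[0,0,-8.2],2.4],[[1.1,-0.6,-1.2],[0,0,-8.2],2.4],[[1.1,-0.4,-1.2],[0,0,-8.2],2.4],[[1.2,-0.2,-1.2],[0,0,-8.2],2.4],[[1.2,-0.1,-1.2],[0,0,-8.2],2.4],[[1.2,0.1,-1.2],[0,0,-8.2],2.4],[[1.2,0.3,-1.2],[0,0,-8.2],2.4]]}}

```text
clock: 24.88
position: [489.4, -107.0, 214.8]
ee_rot: [-0.437, 0.9, 0.0, 0.0]
contact_force: [0.1, -0.5, 0.1]
gripper_width: 24.3
```

>>> {"op": "jog_arm", "data": {"rows": [[[1.1,0.4,-1.2],[0,0,-8.2],2.4],[[1.0,0.6,-1.2],[0,0,-8.2],2.4],[[0.9,0.7,-1.2],[0,0,-8.2],2.4],[[0.8,0.9,-1.2],[0,0,-8.2],2.4],[[0,0,0],[0,0,0],2.4],[[0,0,0],[0,0,0],2.4]]}}

```text
clock: 25.62
position: [449.2, -129.7, 261.9]
ee_rot: [-0.67, 0.742, 0.0, -0.0]
contact_force: [-0.2, -0.2, -0.9]
gripper_width: 23.9
```

```bash
python3 - <<'E'
from h import *
s=st()
im=eyes.get_image("wrist"); cv2.imwrite("pics/w16.png",cv2.resize(im[...,::-1],(800,600)))
m=eyes.camera_model("wrist"); u,v=proj(m,W(55,0,30))[0].astype(int); print(u,v)
y0,x0=max(0,v-50),max(0,u-65); c=im[y0:y0+100,x0:x0+130,::-1]
cv2.imwrite("pics/w16c.png",cv2.resize(c,None,fx=6,fy=6,interpolation=cv2.INTER_CUBIC))
im=eyes.get_image("scene"); cv2.imwrite("pics/s16.png",cv2.resize(im[...,::-1],(800,600),interpolation=cv2.INTER_CUBIC))
E
```

```text
t 25.62 p [ 449.2 -129.7  261.9] yaw -95.8 F [-0.2 -0.2 -0.9] w 23.9 j [ 0.07  0.09 -0.31 -0.   -1.17 -0.17]
111 216
```

View pics/w16.png

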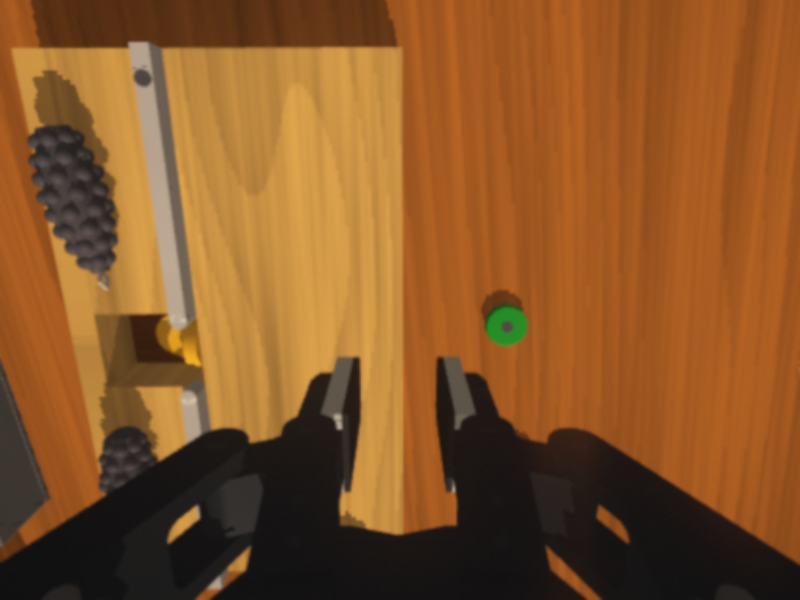

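View pics/w16c.png

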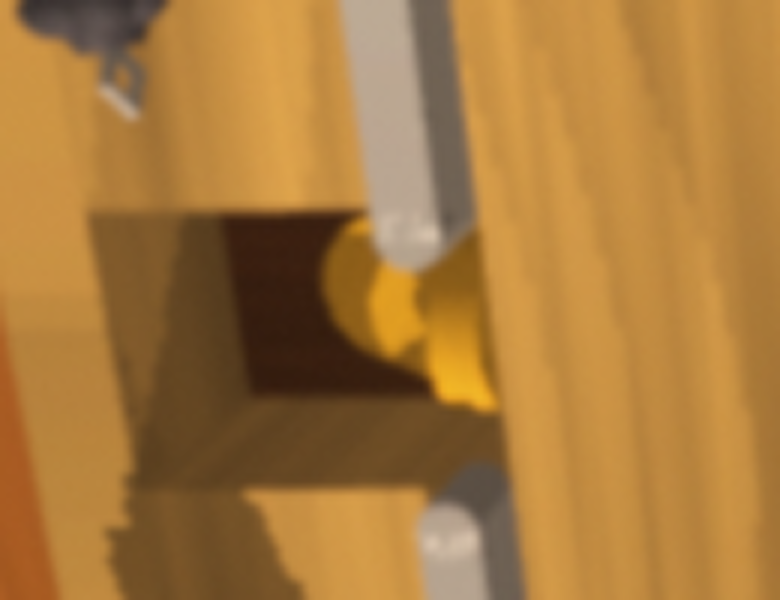

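View pics/s16.png

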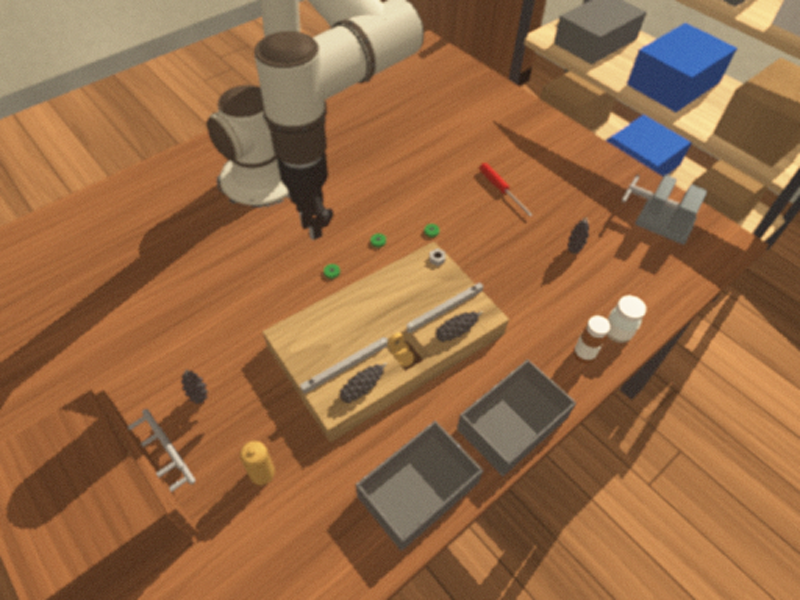

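Discs are inside the slot, but one is standing steeply against the near wall. Taking a closer look.

```bash
python3 - <<'E'
from h import *
im=eyes.get_image("scene"); cv2.imwrite("pics/s17.png",cv2.resize(im[195:245,220:300,::-1],None,fx=10,fy=10,interpolation=cv2.INTER_CUBIC))
im=eyes.get_image("side"); cv2.imwrite("pics/s17b.png",cv2.resize(im[140:190,200:280,::-1],None,fx=10,fy=10,interpolation=cv2.INTER_CUBIC))
rows([((600,0,200),-95.7,2.4)],step=50)
E
```

```text
[[[-2.88,-2.74,1.23],[0.0,-0.0,-0.0],2.4],[[-2.88,-2.74,1.23],[0.0,-0.0,-0.0],2.4],[[-2.89,-2.74,1.23],[0.0,-0.0,-0.0],2.4],[[-2.88,-2.74,1.23],[0.0,-0.0,-0.0],2.4],[[-2.88,-2.74,1.23],[0.0,-0.0,-0.0],2.4]]
```

View pics/s17.png

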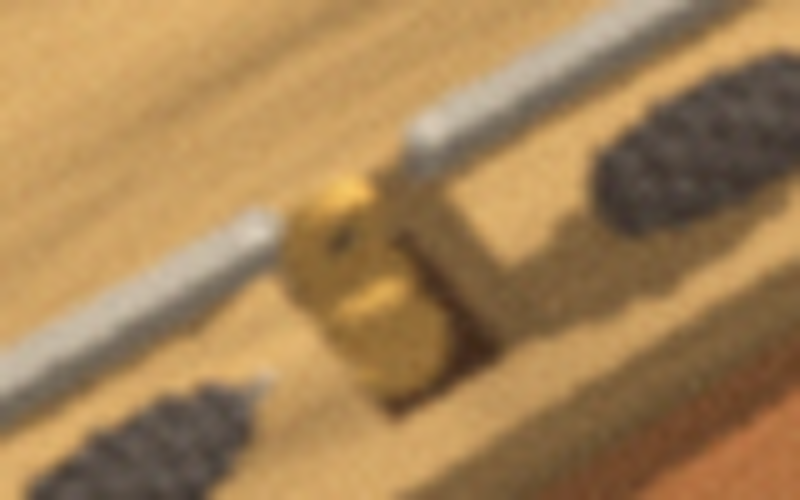

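View pics/s17b.png

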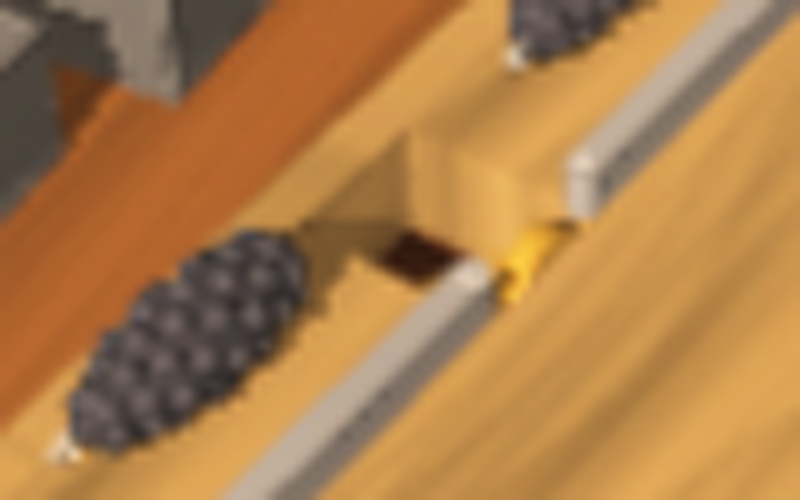

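>>> {"op": "jog_arm", "data": {"rows": [[[-2.9,-2.7,1.2],[0,0,0],2.4],[[-2.9,-2.7,1.2],[0,0,0],2.4],[[-2.9,-2.7,1.2],[0,0,0],2.4],[[-2.9,-2.7,1.2],[0,0,0],2.4],[[-2.9,-3.7,1.2],[0,0,0],2.4],[[0,0,0],[0,0,0],2.4],[[0,0,0],[0,0,0],2.4]]}}

```text
clock: 26.7
position: [607.7, -0.1, 201.6]
ee_rot: [-0.671, 0.741, 0.0, -0.001]
contact_force: [-0.5, 0.4, 0.8]
gripper_width: 23.8
```

```bash
python3 - <<'E'
from h import *
s=st()
im=eyes.get_image("wrist"); cv2.imwrite("pics/w18.png",cv2.resize(im[...,::-1],(800,600)))
m=eyes.camera_model("wrist"); np.savez("w18.npz",**m); u,v=proj(m,W(55,0,30))[0].astype(int); print(u,v)
y0,x0=max(0,v-60),max(0,u-80); print(x0,y0); c=im[y0:y0+120,x0:x0+160,::-1]
cv2.imwrite("pics/w18c.png",cv2.resize(c,None,fx=5,fy=5,interpolation=cv2.INTER_CUBIC))
E
```

```text
t 26.7 p [ 6.077e+02 -1.000e-01  2.016e+02] yaw -95.7 F [-0.5  0.4  0.8] w 23.8 j [ 0.27  0.38 -0.08  0.   -1.11 -0.37]
215 99
135 39
```

View pics/w18c.png

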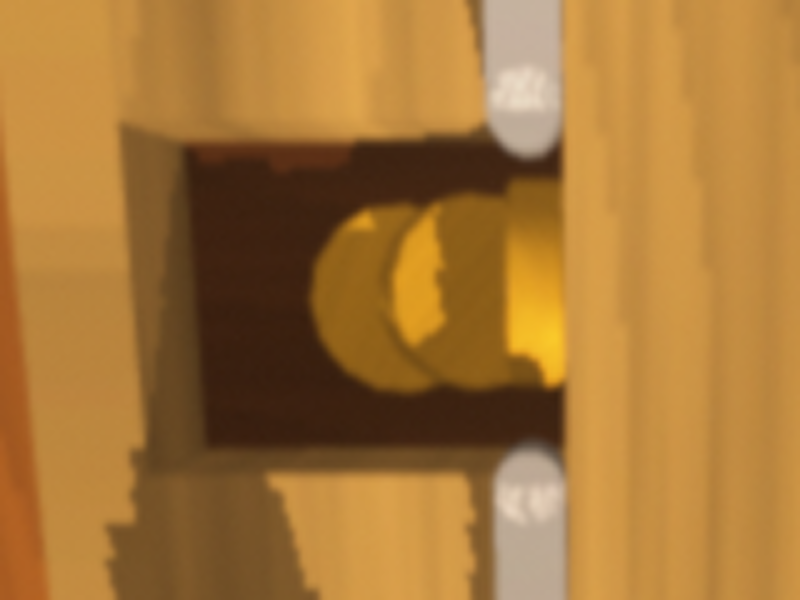

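Two discs lie flat, stacked on the slot floor. The third stands on edge on top of them against the near wall, so its rim probably sits about 10 mm above the block top. I'll close the fingers, enter the gate low behind the rim and nudge it forward so it falls flat.

```bash
python3 - <<'E'
from h import *
rows([(W(-12,0,130),-95.7,0),(W(-12,0,60),-95.7,0)],step=30)
E
```

```text
[[[1.69,0.75,1.81],[0.0,-0.0,-0.0],0],[[1.69,0.74,1.8],[0.0,-0.0,-0.0],0],[[1.69,0.75,1.81],[0.0,-0.0,-0.0],0],[[1.68,0.75,1.81],[0.0,-0.0,-0.0],0],[[0.0,-0.0,2.33],[0.0,-0.0,-0.0],0],[[0.0,-0.01,2.33],[0.0,-0.0,-0.0],0],[[0.0,0.0,2.34],[0.0,-0.0,-0.0],0]]
```

>>> {"op": "jog_arm", "data": {"rows": [[[1.7,0.7,1.8],[0,0,0],0],[[1.7,0.8,1.8],[0,0,0],0],[[1.7,0.7,1.8],[0,0,0],0],[[1.7,0.8,1.8],[0,0,0],0],[[0,0,2.0],[0,0,0],0],[[0,0,2.0],[0,0,0],0],[[0,0,0],[0,0,0],0],[[0,0,0],[0,0,0],0]]}}

```text
clock: 27.75
position: [571.9, -65.0, 91.7]
ee_rot: [-0.671, 0.741, -0.001, 0.001]
contact_force: [-0.1, 0.1, 0.4]
gripper_width: 0.3
```

```bash
python3 - <<'E'
from h import *
s=st(); print(B(s["position"]))
im=eyes.get_image("wrist"); cv2.imwrite("pics/w19.png",cv2.resize(im[...,::-1],(800,600)))
E
```

```text
t 27.75 p [571.9 -65.   91.7] yaw -95.7 F [-0.1  0.1  0.4] w 0.3 j [ 0.17  0.44 -0.3   0.   -0.83 -0.27]
[-11.1  -0.3]
```

View pics/w19.png

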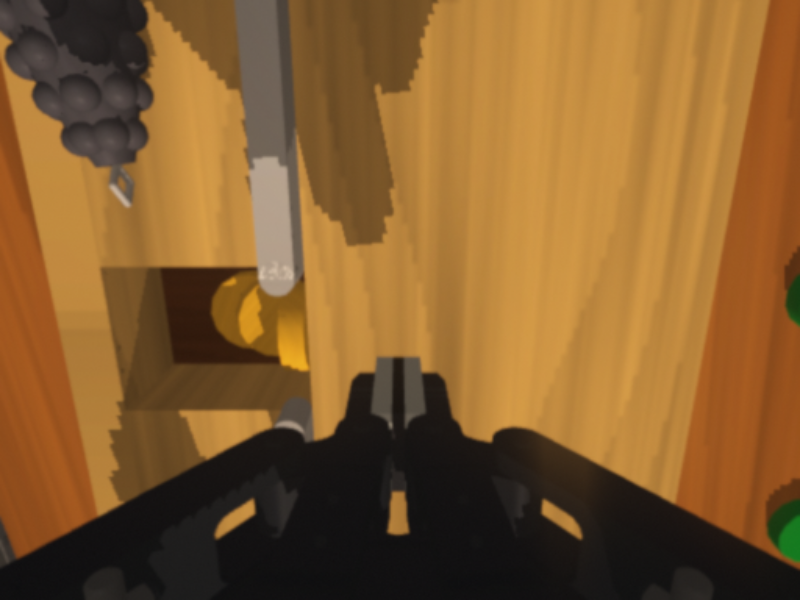

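>>> {"op": "jog_arm", "data": {"rows": [[[0,0,1.6],[0,0,0],0],[[0,0,1.2],[0,0,0],0],[[0,0,0.4],[0,0,0],0],[[0,-0.6,0],[0,0,0],0],[[0,-0.8,0],[0,0,0],0],[[0,-0.6,0],[0,0,0],0],[[0,0,0],[0,0,0],0]]}}

```text
clock: 28.68
position: [592.1, -66.8, 58.5]
ee_rot: [-0.671, 0.741, -0.0, 0.0]
contact_force: [0.0, -0.2, 1.1]
gripper_width: -0.0
```

```bash
python3 - <<'E'
from h import *
s=st(); print(B(s["position"]))
im=eyes.get_image("wrist"); cv2.imwrite("pics/w20.png",cv2.resize(im[...,::-1],(800,600)))
E
```

```text
t 28.68 p [592.1 -66.8  58.5] yaw -95.7 F [ 0.  -0.2  1.1] w -0.0 j [ 0.16  0.51 -0.28  0.   -0.79 -0.26]
[ 9.1 -0.1]
```

View pics/w20.png

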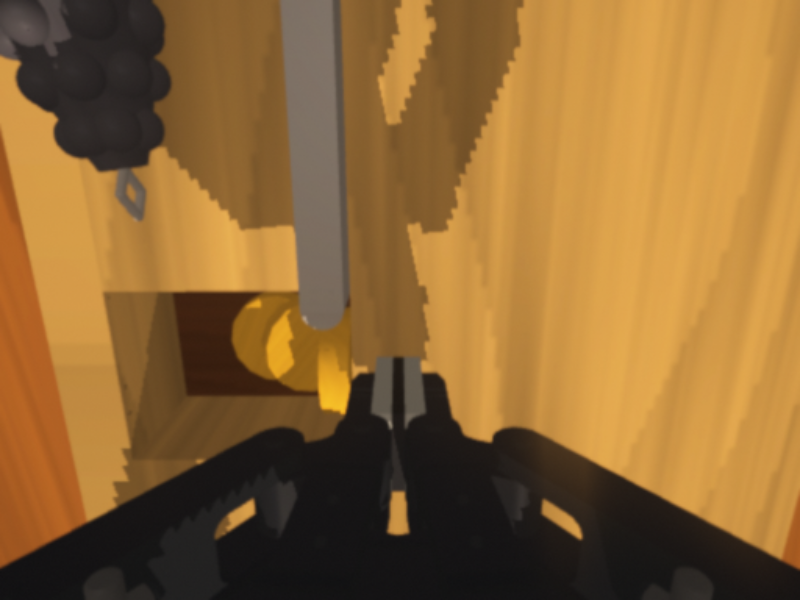

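>>> {"op": "jog_arm", "data": {"rows": [[[0,-0.4,0],[0,0,0],0],[[0,-0.4,0],[0,0,0],0],[[0,-0.4,0],[0,0,0],0],[[0,-0.4,0],[0,0,0],0],[[0,-0.4,0],[0,0,0],0],[[0,0,0],[0,0,0],0]]}}

```text
clock: 29.48
position: [611.5, -68.7, 58.2]
ee_rot: [-0.671, 0.741, -0.0, 0.0]
contact_force: [0.1, 0.1, -0.3]
gripper_width: 0.0
```

```bash
python3 - <<'E'
from h import *
s=st(); print(B(s["position"]))
im=eyes.get_image("wrist"); cv2.imwrite("pics/w21.png",cv2.resize(im[...,::-1],(800,600)))
E
```

```text
t 29.48 p [611.5 -68.7  58.2] yaw -95.7 F [ 0.1  0.1 -0.3] w 0.0 j [ 0.15  0.54 -0.22  0.   -0.81 -0.25]
[28.7 -0.1]
```

View pics/w21.png

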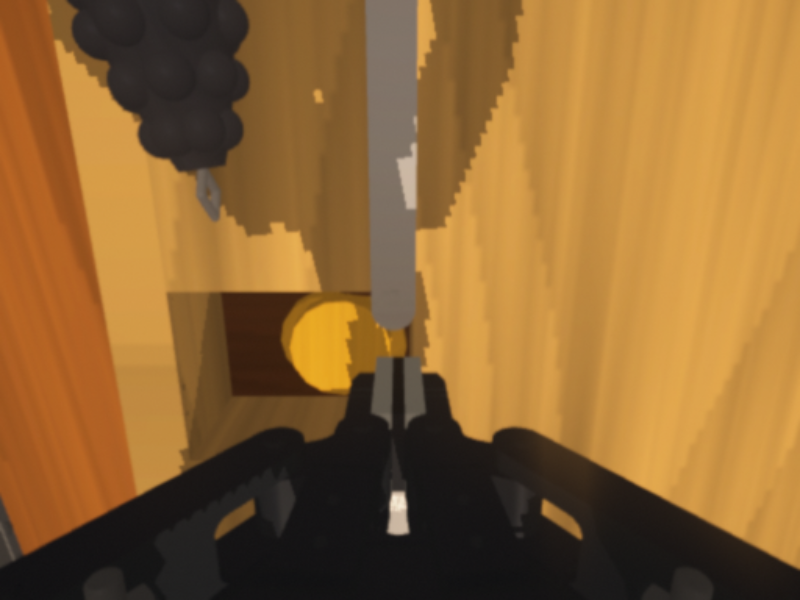

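The third disc tipped flat, seen at (340,345). I'll rise straight up and look again.

>>> {"op": "jog_arm", "data": {"rows": [[[0,0,-2.0],[0,0,0],0],[[0,0,-4.0],[0,0,0],0],[[0,0,-4.0],[0,0,0],0],[[-1.8,0,-4.0],[0,0,0],0],[[-2.5,0,0],[0,0,0],0],[[-2.5,0,0],[0,0,0],0],[[0,0,0],[0,0,0],0],[[0,0,0],[0,0,0],0]]}}

```text
clock: 30.52
position: [617.7, -1.4, 198.2]
ee_rot: [-0.671, 0.741, 0.0, -0.0]
contact_force: [0.1, 0.1, -0.9]
gripper_width: -0.1
```

```bash
python3 - <<'E'
from h import *
s=st()
im=eyes.get_image("wrist"); m=eyes.camera_model("wrist"); u,v=proj(m,W(55,0,30))[0].astype(int); print(u,v)
y0,x0=max(0,v-60),max(0,u-80); print(x0,y0); c=im[y0:y0+120,x0:x0+160,::-1]
cv2.imwrite("pics/w22c.png",cv2.resize(c,None,fx=5,fy=5,interpolation=cv2.INTER_CUBIC))
rows([((420,-150,280),-95.7,2.4)],step=50)
E
```

```text
t 30.52 p [617.7  -1.4 198.2] yaw -95.7 F [ 0.1  0.1 -0.9] w -0.1 j [ 0.26  0.4  -0.06  0.   -1.12 -0.36]
226 99
146 39
[[[2.79,3.03,-1.36],[0.0,-0.0,-0.0],2.4],[[2.79,3.04,-1.36],[0.0,-0.0,-0.0],2.4],[[2.79,3.03,-1.37],[0.0,-0.0,-0.0],2.4],[[2.79,3.03,-1.36],[0.0,-0.0,-0.0],2.4],[[2.79,3.03,-1.36],[0.0,-0.0,-0.0],2.4],[[2.79,3.04,-1.36],[0.0,-0.0,-0.0],2.4]]
```

View pics/w22c.png

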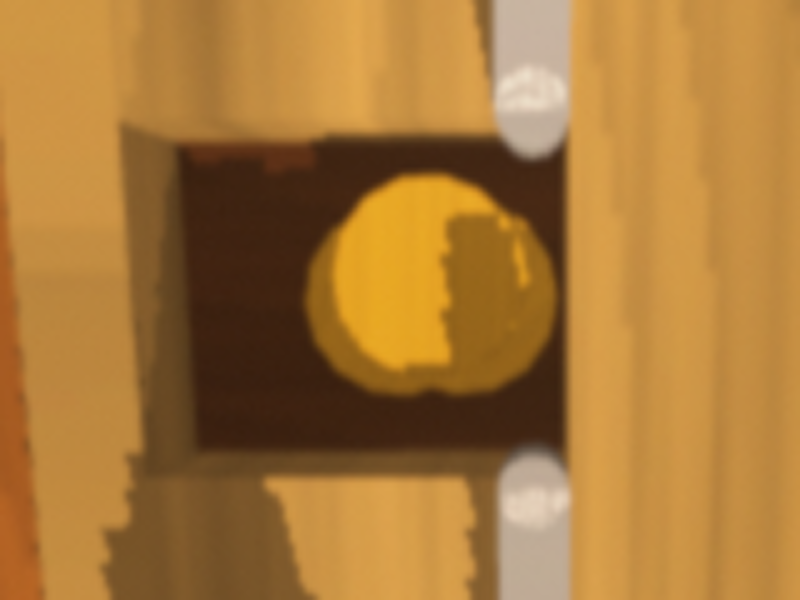

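All three now lie flat in a stack, well below the block's top. I'll move the hand clear.

>>> {"op": "jog_arm", "data": {"rows": [[[2.8,3.0,-1.4],[0,0,0],0],[[2.8,3.0,-1.4],[0,0,0],0],[[2.8,3.0,-1.4],[0,0,0],0],[[2.8,3.0,-1.4],[0,0,0],0],[[2.8,3.0,-1.4],[0,0,0],0],[[2.8,3.0,-1.4],[0,0,0],0],[[0,0,0],[0,0,0],0],[[0,0,0],[0,0,0],0]]}}

```text
clock: 31.58
position: [422.1, -150.7, 282.3]
ee_rot: [-0.671, 0.742, -0.0, 0.0]
contact_force: [-0.2, 0.4, -0.4]
gripper_width: -0.1
```

```bash
python3 - <<'E'
from h import *
st()
a=eyes.get_image("scene")[100:330,100:400,::-1]
cv2.imwrite("pics/s23.png",cv2.resize(a,None,fx=2.6,fy=2.6,interpolation=cv2.INTER_CUBIC))
for n in ("scene","side"):
    for o in ["nut","cone_1","shell"]:
        if n=="side": eyes.get_image("side")
        print(n,o,[(round(d["position"][0]*512,1),round(d["position"][1]*384,1)) for d in nets.boxes_of(n,o)])
E
```

```text
t 31.57 p [ 422.1 -150.7  282.3] yaw -95.8 F [-0.2  0.4 -0.4] w -0.1 j [ 0.02  0.04 -0.31 -0.   -1.22 -0.12]
scene nut []
scene cone_1 [(233.2, 243.7), (123.6, 250.1), (290.0, 207.6), (368.4, 149.4)]
scene shell [(163.4, 297.3)]
side nut []
side cone_1 [(138.6, 280.3), (220.3, 176.0), (259.2, 133.8), (340.8, 120.7)]
side shell [(288.6, 106.0)]
```

View pics/s23.png

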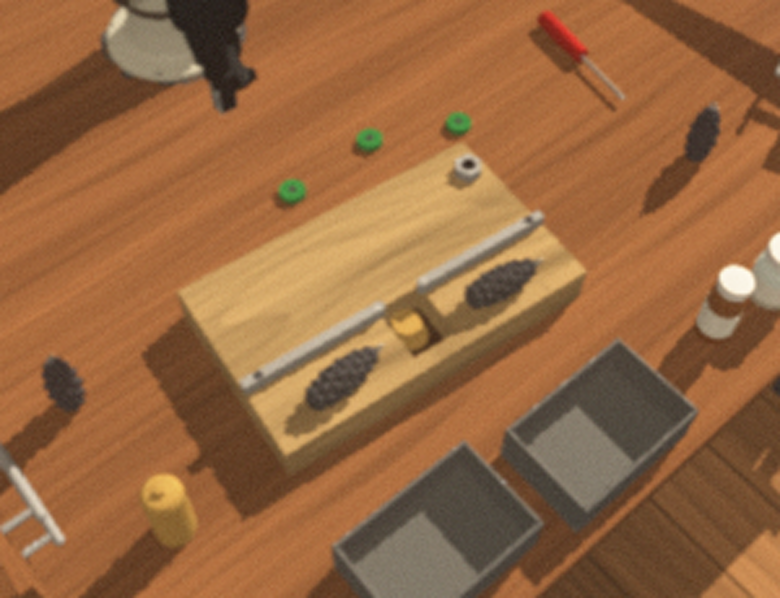

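The discs are in the slot at (408,328), the block top is otherwise clear, every bystander is in place, and the hand is well away. Handing in.

```bash
python3 -c "
from bench import arm
print(arm.job_done())"
```

```text
the job is handed in; nothing more can be done
None
```

All three brass discs are in the slot behind the gate, and the job is handed in at about 32 s of the 58 s allowed. I pushed them through one at a time in the order middle, right, left, with the fingertips only.

- **One correction:** the left disc first came to rest standing on edge on top of the other two, with its rim probably about 10 mm above the block's top. I closed the fingers, nudged the rim forward through the gate, and it fell flat.
- **Discs:** the last close-up shows them stacked flat, well below the block's top.
- **Bystanders:** the cones and shell are within a few pixels of their first positions, and the nut and screwdriver look unmoved. The network missed the nut in both final views, so that check is by eye only. The green look-alikes are also where they were.
- **Robot:** the hand is clear and touching nothing. The forces read after each move stayed around 1 N.
- **Calibration:** the two fixed cameras disagreed by about 7 mm on the block, so I used the wrist camera, which matched the gate and slot dimensions to about 1 mm.

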